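Put the clip away, cover the clip mug and print its label

ROBOT

A 6-joint arm with a two-finger parallel gripper is mounted at the origin on a cart in front of the work surface, level with it; the furniture and walls round the work are solid. World frame = base frame: x ahead of the robot, y to its left, z up, the work surface at z = 0. Lengths are in mm, angles in rad, forces in N, time in s.
With the tool pointing down it reaches from about 275 to 750 mm from the base axis. Payload 10.2 kg.
Tool frame: the origin (TCP) lies midway between the tips of the shut fingers; the grasp point (between the pads) lies 19 mm behind it (ctrl.hold_point_z is the distance from the TCP to the grasp point, in mm); z points along the fingers, y is the direction in which the jaws open and shut (so a half turn about z gives the same grasp; the last joint's range is limited). The gripper opens to 85 mm and grips with 20 to 120 N. Pads are 22 mm wide; open, the fingers measure 114 mm over their backs; the gripper's body (76 mm by 85 mm) begins 54 mm behind the grasp point. The pads swing forward as they close: fully open they stand 13 mm farther back than shut.
Start: joints at [1.095, 0.313, 1.498, -0, 1.331, -0.223], TCP at [131.324, 508.316, 231.294] pointing down, gripper open.
Joint ranges: [-2.94, 2.94], [-0.97, 2.17], [0.19, 2.56], [-1.23, 4.37], [0.02, 3.11], [-2.88, 2.88]. Speed limits (rad/s): [2.39, 2.39, 3.01, 3.14, 3.14, 3.14].

INTERFACE

Orientations are given as a unit quaternion [w, x, y, z].
In Python, from rig import ctrl, capture, get_calibration, ticket, search_frame, outline_of gives the robot as it stands. The module is installed in compiled form; this text tells all that it offers.
- The arm moves only by the tool servo_tool, never from a script. Its argument "motion" is a list of rows, each an object with "dr": the turn, a rotation vector about the tool's x, y, z in units of 10 degrees (1.0 is 10 degrees), a list of three; "delta_pos": the shift along the tool's x, y, z in units of 50 mm (1.0 is 50 mm), a list of three; "hand": the opening, from 0 (shut) to 1 (fully open). In form: [{"dr": [ax, ay, az], "delta_pos": [x, y, z], "hand": hand}, ...]. A call has 1 to 20 rows; each row shifts and turns the pose as measured when the row begins, along the tool's axes as they then stand; what a row does not reach is not made up. A row lasts 1/8 s, in which the tool goes at most 62.5 mm and 10.7 degrees, less where a joint would pass 70% of its speed; a pose out of reach is approached as far as the arm can. A call is refused whole if a number of a shift passes 1 or a number of a turn 1, either way. A call with a gripper value outside its range is refused whole. The fingers move at their own pace and stop on an object; "squeeze" is the grip in N (left out, the last holds). Time passes only in rows, so rows that do not move let the fingers close. It gives the time, the measured TCP pose, the force and the opening at its end, in the units of the state.
- ctrl.sense(): the state, without advancing time (a new reading comes with each control period).
- capture(name): name is "scene" or "side" or "wrist"; returns (picture, depth): 420x560x3 uint8, red, green, blue; 420x560 float32, mm along the optical axis (not along the pixel's ray), 0 where there is no reading.
- get_calibration(name): a dict with "camera_matrix" (3x3 intrinsics, pixels), "distortion" ([k1, k2, p1, p2, k3] as OpenCV has them; the pictures are not rectified), "T" (4x4, takes a point from camera to world coordinates). Camera axes: x right, y down, z forward; pixel columns grow to the right and rows downward; lengths in mm; the calibration is good to about 2 mm. A picture is of the moment at which its call begins: read the wrist's pose just before it. get_calibration takes no time and is no camera call; for the wrist camera it gives the pose at the moment of the call.
- ticket.finish_job(): hands the job in, once; it reports no verdict.
Trained networks look in the newest picture that a camera, given by its name, has taken for a name from the list of things; names that differ only in an ending like _2 or _b are one class to them, and where a whole thing is asked for, a point or a joint stands for the part that bears it (a point fixed in the world has none). Each returns a list of dicts, best first, with "score" (0 to 1); they miss things now and then, are a little off and sometimes report something else, mostly with a low value. They report only what shows in the picture. A call takes as long as a camera call.
- search_frame(camera, label): "bbox" ([left, top, right, bottom] in pixels, round what is visible of it).
- outline_of(camera, label): "pixels" (420x560 bool, what is visible of it) and "bbox" ([left, top, right, bottom] in pixels, round what is visible of it).
The state is a dict: "time_s": time; "joints": joint angles; "dq": joint speeds; "tau": joint torques, N m; "eef_pos": TCP position; "ee_rot": TCP orientation; "force": force on the tool from outside, world axes, zero at the start; "wrist_torque": the same for the moment, N m; "grip_width": opening from 0.0 (shut) to 1.0 (fully open).
Only numpy, scipy, OpenCV 4.12 (cv2) and the standard library are available. Lean on these libraries where they do the work, as an engineer would, in place of code of your own. Each camera call takes 0.05 s, during which the arm holds its last target.

TASK

Put the red binder clip into the green mug, then take the bamboo lid from its sloping rest and set it on the mug so that it sits fully seated, level and centred on the rim. After that print the label for the mug: press the label printer's orange button down to its halfway stop, keep it there for about a second, then press it all the way down and let go. Keep the mug standing, and leave the black clip, the sticky notes and the stapler where they are.

Things in the scene. Friction and masses are not known exactly. Their poses are not given: they have to be found in the camera images.
- red_clip_mid (a point): centre of the body of the red binder clip lying flat on the desk: a wedge 26 mm long along its x axis (grasp across these parallel ends), 18 mm along y, 11 mm high; this point is half-way up, 5 mm above the desk. Its thin wire arms stick out 24 mm to its -y side. About 20 g. Red and black clip may swap places
- black_clip_mid (a point): centre of the body of the larger black binder clip (32 mm long, 23 mm wide, 14 mm high) that lies flat on the desk, a bystander
- mug_rim (a point): centre of the green mug's mouth at rim height, 95.5 mm above its base; z along the mug's axis, up. The mug stands loose on the desk; 86 mm across outside, about 64 mm clear inside, 88 mm deep, 0.3 kg; its handle sticks out 32 mm towards its own -y side
- lid_knob (a point): centre of the knob, a round post 20 mm across and 30 mm high on top of the bamboo lid; z along the lid's axis, away from its underside; 15 mm above the lid's top face. The lid (about 70 g): disc 96 mm across, 5 mm thick, below it a black plug 56 mm across, 7 mm deep, bevelled, that drops loosely into the mug. At the start it lies tilted 30 degrees, knob leaning to the right and the robot
- lid_seat (a point): centre of the underside of the lid's disc, the face that bears on the mug's rim, 20 mm from the knob's centre along the lid's axis; same axes as lid_knob. Seated, this point coincides with mug_rim
- lid_rest: fixed white metal rest on the left of the desk, 104 x 100 mm, whose plate slopes 30 degrees, with two 17 mm steel posts at its low edge, its own -x side (turned to the right and partly towards the robot); the lid lies on the plate against the posts. Origin on the desk under the plate's middle
- trigger_top (a point): centre of the top face of the label printer's round orange button, 30 mm across, 75 mm above the desk when free; pressed straight down, it moves with the button. The printer is a fixed grey box, 120 x 130 x 55 mm; a black collar 42 mm across round the button stays below its top even when it is fully pressed
- trigger_first (a joint): first stage of the button in m: 0 free, 0.005 at the halfway stop. It takes 1 N to start and 3 N to reach the stop; springs back
- trigger_second (a joint): second stage of the button in m, beyond the halfway stop: 0 until it is pressed with more than 9 N, 0.005 fully down at 12 N (10 mm in all from free); springs back
- sticky_notes: yellow block of sticky notes, 76 x 76 x 16 mm, loose on the desk, a bystander; origin at the centre of its underside
- stapler: red and black stapler, 152 mm long, 41 mm high, loose on the desk behind the mug, a bystander; origin at the centre of its underside

How it is judged:
By the outcome, as a careful person would: the job done as asked, in the order asked, and still so for the second after the job is handed in, with the robot touching nothing.
It also fails if it takes over 56 s, if anything falls off the work surface, if the arm or the gripper's body presses on something with over 40 N, if the wrist force passes 120 N, or if a joint passes its speed limit or range.

## Working session

There is one attempt and no reset: what is moved stays moved. The work goes in short steps, Python scripts to look and compute and a tool call to move; the robot and the scene stay as the last step left them, time stands still between calls to the robot, and variables do not carry over. Pictures are saved under pics/ and viewed, and the job is handed in when it is done.

Besides the shell and the picture viewer there is one more tool, called after ">>>" as name(argument=value, ...), one argument or row to a line, values as JSON. servo_tool: Moves the arm, as the interface text tells. Its arguments: {"type":"object","properties":{"motion":{"type":"array"},"squeeze":{"type":"number"}},"required":["motion"]}

```bash
mkdir -p pics
cat > h.py <<'E'
import numpy as np, cv2
from rig import ctrl, capture, get_calibration, ticket, search_frame, outline_of
def save(n,p): cv2.imwrite('pics/'+n+'.png',p[:,:,::-1])
def world(cam,uv,depth,cal=None):
    c=cal or get_calibration(cam); K=np.array(c['camera_matrix']);D=np.array(c['distortion'],float);T=np.array(c['T'])
    uv=np.asarray(uv,float).reshape(-1,1,2); n=cv2.undistortPoints(uv,K,D).reshape(-1,2)
    d=np.asarray(depth,float).reshape(-1,1)
    P=np.hstack([n*d,d]); return P@T[:3,:3].T+T[:3,3]
def maskpts(cam,mask,dep,cal=None):
    v,u=np.nonzero(mask&(dep>0)); return world(cam,np.stack([u,v],1),dep[v,u],cal)
E
python3 - <<'E'
from h import *
print(ctrl.sense(), ctrl.hold_point_z)
for c in ['scene','side','wrist']:
    cal=get_calibration(c)
    p,d=capture(c); save(c+'0',p); np.savez(''+c+'0.npz',p=p,d=d,T=cal['T'])
    print(c,np.round(cal['T'],3).tolist())
E
```

```text
{'time_s': 0.0, 'joints': array([ 1.09459706e+00,  3.13472284e-01,  1.49844069e+00, -2.14194255e-05,
        1.33098246e+00, -2.23424828e-01]), 'dq': array([-0.00073886,  0.00068837,  0.00035316, -0.00026843,  0.00014872,
        0.0002867 ]), 'tau': array([-1.41092904e-03, -4.12269080e+01, -2.59735537e+01, -2.82953542e-04,
        4.11071276e-03,  2.54248113e-05]), 'eef_pos': array([131.20791012, 508.07707708, 230.72231273]), 'ee_rot': array([-2.13473264e-04,  1.26048454e-01,  9.92023872e-01, -6.15503946e-04]), 'force': array([ 0.20044031, -0.75437972, -0.70475812]), 'wrist_torque': array([ 0.01195753, -0.00173785,  0.01781854]), 'grip_width': 0.9976433792625679} 18.700000000000003
scene [[0.853, -0.268, 0.447, 12.87], [-0.521, -0.452, 0.724, -904.74], [0.008, -0.851, -0.525, 757.874], [0.0, 0.0, 0.0, 1.0]]
side [[-0.996, -0.03, 0.078, 516.221], [-0.084, 0.433, -0.897, 800.877], [-0.007, -0.901, -0.434, 504.22], [0.0, 0.0, 0.0, 1.0]]
wrist [[0.25, 0.934, 0.253, 66.118], [0.968, -0.241, -0.068, 526.023], [-0.002, 0.262, -0.965, 372.74], [0.0, 0.0, 0.0, 1.0]]
```

View pics/scene0.png

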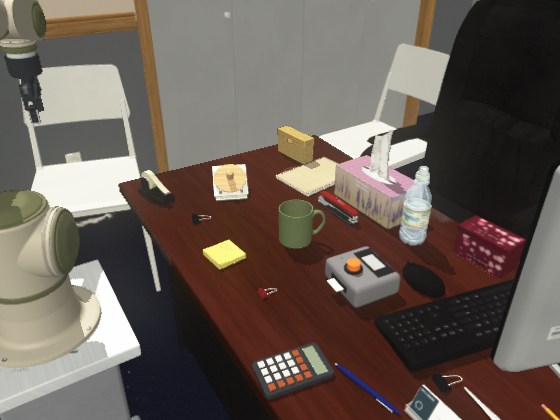

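View pics/side0.png

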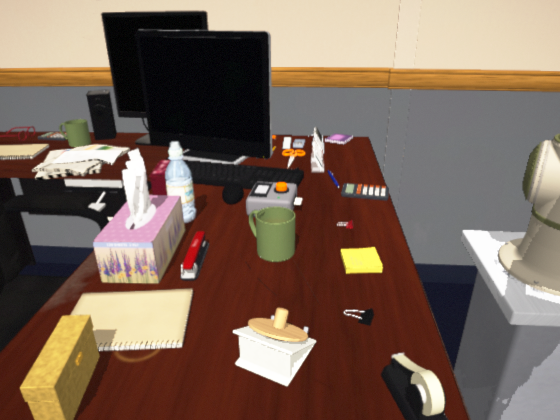

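View pics/wrist0.png

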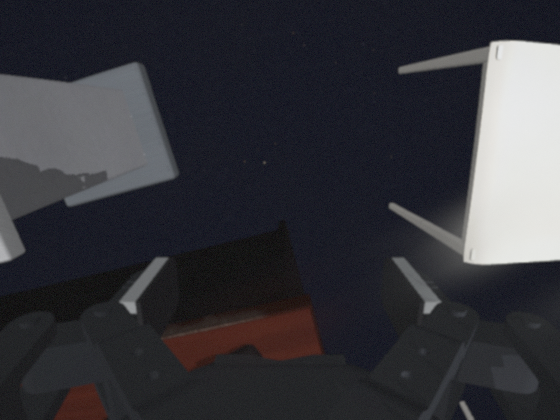

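The scene view shows the red clip at (267,293), black clip (200,217), mug (296,222) with its handle to the right, lid on its rest (230,180) and the button (354,266). The wrist camera sees none of them yet.

```bash
cat > m.py <<'E'
from h import *
for c in ['scene','side']:
    z=np.load(c+'0.npz'); d=z['d']
    for l in ['red_clip_mid','black_clip_mid','mug_rim','lid_knob','lid_rest','trigger_top','sticky_notes','stapler']:
        r=outline_of(c,l)
        for q in r[:2]:
            P=maskpts(c,q['pixels'],d)
            if len(P)<5: print(c,l,'few',q['bbox']);continue
            print(c,l,round(q['score'],2),np.round(q['bbox']),len(P),'med',np.round(np.median(P,0)),'lo',np.round(np.percentile(P,3,axis=0)),'hi',np.round(np.percentile(P,97,axis=0)))
            np.save(f'pts_{c}_{l}_{r.index(q) if 0 else 0}.npy',P) if q is r[0] else 0
E
python3 m.py
```

```text
scene red_clip_mid 0.58 [257. 287. 267. 297.] 74 med [ 423. -161.    7.] lo [ 419. -171.    0.] hi [ 435. -147.   12.]
scene black_clip_mid 0.64 [190. 212. 201. 222.] 62 med [416. 188.   8.] lo [408. 178.   3.] hi [429. 208.  16.]
scene mug_rim 0.94 [278. 198. 326. 249.] 1671 med [597. -44.  63.] lo [558. -62.   4.] hi [658.  22.  95.]
scene lid_knob 0.6 [214. 167. 247. 192.] 705 med [564. 278.  49.] lo [529. 248.  27.] hi [609. 321.  72.]
scene lid_knob 0.3 [190. 216. 202. 224.] 73 med [418. 190.   7.] lo [407. 178.   1.] hi [431. 210.  16.]
scene lid_rest 0.87 [212. 164. 245. 202.] 383 med [554. 257.  16.] lo [515. 233.   3.] hi [626. 340.  63.]
scene trigger_top 0.42 [347. 259. 362. 272.] 143 med [ 604. -246.   75.] lo [ 592. -257.   57.] hi [ 625. -218.   78.]
scene sticky_notes 0.9 [201. 240. 247. 268.] 738 med [410.   2.  13.] lo [376. -28.   2.] hi [450.  47.  17.]
scene stapler 0.66 [314. 192. 357. 224.] 744 med [765.  22.  22.] lo [753. -43.   1.] hi [785.  98.  41.]
scene stapler 0.26 [203. 239. 245. 268.] 771 med [409.   3.  13.] lo [375. -29.   1.] hi [450.  46.  17.]
sid
[... 500 characters left out ...]
 60.] lo [526. 251.  31.] hi [607. 328.  77.]
side lid_rest 0.9 [235. 326. 320. 387.] 2767 med [573. 326.  30.] lo [521. 282.   4.] hi [624. 348.  64.]
side lid_rest 0.29 [179. 232. 212. 282.] 831 med [766.  60.  29.] lo [754. -33.   6.] hi [781. 105.  42.]
side trigger_top 0.58 [278. 184. 287. 192.] 85 med [ 605. -233.   76.] lo [ 592. -251.   65.] hi [ 618. -226.   80.]
side sticky_notes 0.75 [344. 246. 379. 273.] 871 med [413.  25.  16.] lo [376. -21.   4.] hi [450.  52.  18.]
side sticky_notes 0.19 [253. 205. 297. 263.] 2077 med [601.  12.  66.] lo [560. -58.   9.] hi [657.  25.  97.]
side stapler 0.92 [178. 231. 211. 282.] 839 med [766.  58.  28.] lo [754. -32.   6.] hi [782. 105.  42.]
```

>>> servo_tool(
  motion=[
    {"dr": [0, 0, 0], "delta_pos": [-0.64, -0.81, 0.1], "hand": 1},
    {"dr": [0, 0, 0], "delta_pos": [-0.64, -0.81, 0.1], "hand": 1},
    {"dr": [0, 0, 0], "delta_pos": [-0.64, -0.81, 0.1], "hand": 1},
    {"dr": [0, 0, 0], "delta_pos": [-0.64, -0.81, 0.1], "hand": 1},
    {"dr": [0, 0, 0], "delta_pos": [-0.64, -0.81, 0.1], "hand": 1},
    {"dr": [0, 0, 0], "delta_pos": [-0.64, -0.81, 0.1], "hand": 1},
    {"dr": [0, 0, 0], "delta_pos": [-0.64, -0.81, 0.1], "hand": 1},
    {"dr": [0, 0, 0], "delta_pos": [-0.64, -0.81, 0.1], "hand": 1},
    {"dr": [0, 0, 0], "delta_pos": [-0.64, -0.81, 0.1], "hand": 1},
    {"dr": [0, 0, 0], "delta_pos": [-0.64, -0.81, 0.1], "hand": 1},
    {"dr": [0, 0, 0], "delta_pos": [-0.64, -0.81, 0.1], "hand": 1},
    {"dr": [0, 0, 0], "delta_pos": [-0.64, -0.81, 0.1], "hand": 1},
    {"dr": [0, 0, 0], "delta_pos": [-0.64, -0.81, 0.1], "hand": 1},
    {"dr": [0, 0, 0], "delta_pos": [-0.64, -0.81, 0.1], "hand": 1},
  ],
)

```text
time_s: 2.7
eef_pos: [432.5, -171.7, 161.8]
ee_rot: [0.005, 0.124, 0.992, 0.001]
force: [0.1, 0.4, 0.6]
grip_width: 0.998
```

```bash
cat > w.py <<'E'
from h import *
import sys
n=sys.argv[1]
s=ctrl.sense(); cal=get_calibration('wrist'); p,d=capture('wrist'); save(n,p); np.savez(n+'.npz',p=p,d=d,T=cal['T'])
print(s['time_s'],np.round(s['eef_pos'],1),np.round(s['ee_rot'],4),np.round(s['force'],1),s['grip_width'],np.round(s['joints'],2))
for l in sys.argv[2:]:
    for q in outline_of('wrist',l)[:2]:
        P=maskpts('wrist',q['pixels'],d,cal); np.save(f'{n}_{l}.npy',P)if q['score']>.3 else 0
        print(l,round(q['score'],2),np.round(q['bbox']),len(P),np.round(np.median(P,0)),np.round(np.percentile(P,3,axis=0)),np.round(np.percentile(P,97,axis=0)))
E
python3 w.py w1 red_clip_mid
```

```text
2.7 [ 432.5 -171.7  161.8] [0.0055 0.1241 0.9922 0.0012] [0.1 0.4 0.6] 0.9984281737506717 [-0.63  0.25  1.78  0.01  1.11 -1.96]
red_clip_mid 0.94 [276. 166. 309. 193.] 570 [ 425. -158.    6.] [ 418. -169.    1.] [ 436. -146.   11.]
```

View pics/w1.png

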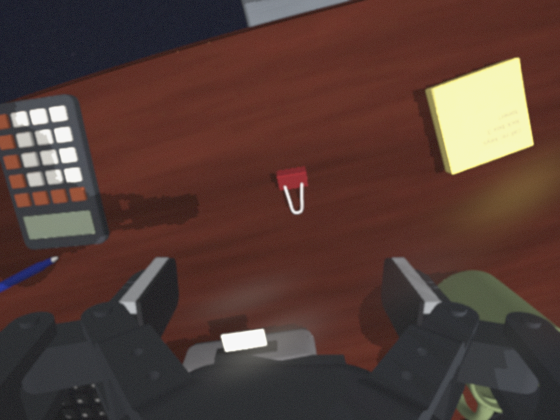

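```bash
python3 - <<'E'
from h import *
P=np.load('w1_red_clip_mid.npy'); P=P[P[:,2]>3]
r=cv2.minAreaRect(P[:,:2].astype(np.float32)); print(r, P[:,:2].mean(0), np.percentile(P[:,2],[5,50,95]))
b=cv2.boxPoints(r);print(b)
# color-based
z=np.load('w1.npz');p=z['p'].astype(int);d=z['d']
m=(p[:,:,0]>90)&(p[:,:,1]<60)&(p[:,:,2]<70); mm=np.zeros_like(m);mm[160:195,270:315]=m[160:195,270:315]
cal=get_calibration('wrist');cal['T']=z['T']
Q=maskpts('wrist',mm,d,cal);print(len(Q),cv2.minAreaRect(Q[:,:2].astype(np.float32)),Q.mean(0))
# arms
m=(p.min(2)>110);mm=np.zeros_like(m);mm[180:220,275:315]=m[180:220,275:315]
A=maskpts('wrist',mm,d,cal);v,u=np.nonzero(mm); A=world('wrist',np.stack([u,v],1),np.full(len(u),np.median(d[150:165,280:310])),cal);print(len(A),A.mean(0),A[np.argmax(v)])
E
python3 - <<'E'
import cv2
p=cv2.imread('pics/w1.png')[150:230,240:350]
cv2.imwrite('pics/w1c.png',cv2.resize(p,None,fx=6,fy=6,interpolation=cv2.INTER_CUBIC))
E
```

```text
((427.3814697265625, -157.8623809814453), (25.22527503967285, 18.266124725341797), 85.27617645263672) [ 425.11564607 -157.63639972] [ 3.49579874  7.11471853 10.66118234]
[[ 417.24072 -169.68004]
 [ 435.44482 -171.18431]
 [ 437.52222 -146.04472]
 [ 419.3181  -144.54045]]
620 ((426.1192321777344, -157.4544677734375), (28.697500228881836, 32.33224868774414), 78.6950912475586) [ 424.67868601 -157.65517479    5.22689063]
250 [ 444.21779615 -159.13630924    9.14012889] [ 456.46373211 -162.64871112   12.75077432]
```

View pics/w1c.png

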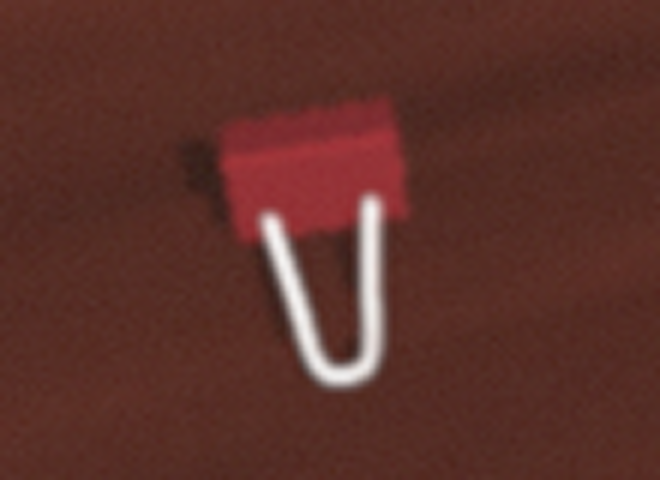

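```bash
cat > plan.py <<'E'
# usage: plan.py x y z yaw_of_tool_y_deg(jaw dir) [tilt axisangle rotvec world deg x y z]
from h import *
import sys
from scipy.spatial.transform import Rotation as R
def plan(t,yaw=None,Rt=None,pr=True):
    s=ctrl.sense(); q=s['ee_rot']; Rc=R.from_quat([q[1],q[2],q[3],q[0]])
    if Rt is None:
        best=None
        for k in (0,180):
            a=np.radians(yaw+k); y=np.array([np.cos(a),np.sin(a),0]); z=np.array([0,0,-1.]); x=np.cross(y,z)
            r=R.from_matrix(np.stack([x,y,z],1)); m=(Rc.inv()*r).magnitude()
            if best is None or m<best[0]: best=(m,r)
        Rt=best[1]
    d=np.array(t)-s['eef_pos']; rv=(Rc.inv()*Rt).as_rotvec(degrees=True)/10
    dt=Rc.inv().apply(d)/50; dt2=Rt.inv().apply(d)/50
    print('t',s['time_s'],'pos',np.round(s['eef_pos'],1),'F',np.round(s['force'],1),'grip',round(s['grip_width'],3),'j',np.round(s['joints'],2))
    print('shift units in current tool axes',np.round(dt,3),'| in target axes',np.round(dt2,3),'| turn',np.round(rv,3))
if __name__=='__main__':
    a=[float(v) for v in sys.argv[1:]]
    plan(a[:3],a[3])
E
python3 plan.py 427.4 -157.9 60 85
```

```text
t 2.8 pos [ 433.1 -173.6  161.2] F [-0.2  0.2 -0.2] grip 1.002 j [-0.64  0.25  1.77  0.01  1.11 -1.96]
shift units in current tool axes [0.209 0.27  2.024] | in target axes [0.14  0.304 2.025] | turn [ 0.013  0.062 -0.944]
```

>>> servo_tool(
  motion=[
    {"dr": [0, 0.06, -0.94], "delta_pos": [0, 0, 0.5], "hand": 1},
    {"dr": [0, 0, 0], "delta_pos": [0.07, 0.15, 0.8], "hand": 1},
    {"dr": [0, 0, 0], "delta_pos": [0.07, 0.15, 0.7], "hand": 1},
    {"dr": [0, 0, 0], "delta_pos": [0, 0, 0], "hand": 1},
  ],
)

```text
time_s: 3.3
eef_pos: [427.6, -157.3, 59.5]
ee_rot: [0.001, 0.042, 0.999, 0.001]
force: [0.1, 0.1, 0.7]
grip_width: 1.0
```

```bash
python3 w.py w2 red_clip_mid; python3 plan.py 427.4 -157.9 1.5 85;python3 - <<'E'
from h import *
P=np.load('w2_red_clip_mid.npy'); P=P[P[:,2]>3]
r=cv2.minAreaRect(P[:,:2].astype(np.float32)); print(r, P[:,:2].mean(0), np.percentile(P[:,2],[5,50,95]))
E
```

```text
3.3 [ 427.6 -157.3   59.5] [7.000e-04 4.160e-02 9.991e-01 8.000e-04] [0.1 0.1 0.7] 0.999684898765427 [-0.61  0.39  1.9   0.    0.85 -2.1 ]
red_clip_mid 0.72 [255. 210. 302. 272.] 1309 [ 425. -157.    6.] [ 418. -170.    1.] [ 450. -146.   11.]
t 3.4 pos [ 429.3 -158.9   61.8] F [0.3 0.2 0.5] grip 1.001 j [-0.61  0.39  1.9   0.    0.85 -2.1 ]
shift units in current tool axes [0.047 0.017 1.206] | in target axes [0.039 0.016 1.206] | turn [-0.007  0.036  0.022]
((437.45672607421875, -158.82469177246094), (25.4271183013916, 38.87214279174805), 85.16008758544922) [ 426.26637341 -157.47955187] [ 3.40480528  6.64385919 10.7921574 ]
```

View pics/w2.png

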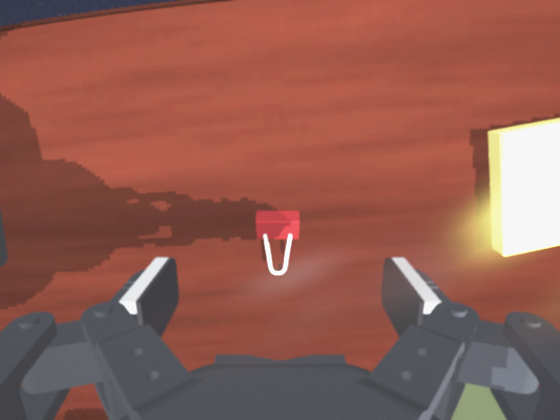

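The clip (278,225) lies squarely between the jaws, with its arms pointing away from the robot. I'll descend now.

>>> servo_tool(
  motion=[
    {"dr": [0, 0, 0], "delta_pos": [0.03, 0, 0.6], "hand": 1},
    {"dr": [0, 0, 0], "delta_pos": [0, 0, 0.4], "hand": 0.7},
    {"dr": [0, 0, 0], "delta_pos": [0, 0, 0.12], "hand": 0.6},
    {"dr": [0, 0, 0], "delta_pos": [0, 0, 0], "hand": 0.6},
  ],
)

```text
time_s: 3.9
eef_pos: [432.5, -162.1, 10.9]
ee_rot: [0.009, 0.042, 0.999, -0.004]
force: [0.2, -0.7, -0.1]
grip_width: 0.6
```

```bash
python3 plan.py 427.4 -157.9 1.5 85
```

```text
t 3.9 pos [ 432.5 -162.1   10.9] F [ 0.2 -0.7 -0.1] grip 0.6 j [-0.61  0.49  1.92  0.    0.71 -2.1 ]
shift units in current tool axes [0.112 0.077 0.186] | in target axes [0.109 0.075 0.189] | turn [-0.045  0.1    0.022]
```

```bash
python3 - <<'E'
from h import *
for i in range(3):
    s=ctrl.sense(); print(s['time_s'],np.round(s['eef_pos'],1),np.round(s['ee_rot'],4),np.round(s['joints'],4))
    capture('side')
E
python3 plan.py 427.4 -157.9 1.5 85
```

```text
3.9 [ 432.5 -162.1   10.9] [ 0.0086  0.0417  0.9991 -0.0043] [-0.6143  0.4895  1.9232  0.0032  0.7099 -2.104 ]
3.95 [ 432.7 -162.2   11.2] [ 0.0088  0.0417  0.9991 -0.0044] [-0.6143  0.4891  1.9231  0.0032  0.7098 -2.104 ]
4.0 [ 432.6 -162.1   11.1] [ 0.0088  0.0417  0.9991 -0.0044] [-0.6142  0.4891  1.9233  0.0032  0.7096 -2.104 ]
t 4.05 pos [ 432.5 -162.    10.9] F [-0.1 -0.8  1.4] grip 0.599 j [-0.61  0.49  1.92  0.    0.71 -2.1 ]
shift units in current tool axes [0.111 0.075 0.186] | in target axes [0.108 0.073 0.188] | turn [-0.045  0.102  0.021]
```

>>> servo_tool(
  motion=[
    {"dr": [-0.04, 0.1, 0.02], "delta_pos": [0.11, 0.08, 0.0], "hand": 0.6},
    {"dr": [0, 0, 0], "delta_pos": [0, 0, 0.1], "hand": 0.6},
    {"dr": [0, 0, 0], "delta_pos": [0, 0, 0.06], "hand": 0.6},
    {"dr": [0, 0, 0], "delta_pos": [0, 0, 0], "hand": 0.6},
  ],
)

```text
time_s: 4.55
eef_pos: [427.2, -157.3, 3.0]
ee_rot: [-0.0, 0.044, 0.999, -0.0]
force: [0.3, -0.5, 0.5]
grip_width: 0.599
```

```bash
python3 w.py w3 red_clip_mid;python3 plan.py 427.4 -157.9 1.5 85
```

```text
4.55 [ 427.2 -157.3    3. ] [-0.000e+00  4.350e-02  9.991e-01 -5.000e-04] [ 0.3 -0.5  0.5] 0.5992005746324333 [-0.61  0.5   1.93 -0.    0.71 -2.09]
red_clip_mid 0.57 [248. 245. 311. 328.] 2235 [ 423. -158.    6.] [ 418. -169.    1.] [ 443. -146.   11.]
t 4.65 pos [ 427.3 -157.4    3.2] F [-0.5 -0.3 -0.8] grip 0.601 j [-0.61  0.5   1.93 -0.    0.71 -2.09]
shift units in current tool axes [-0.002 -0.009  0.034] | in target axes [-0.002 -0.01   0.034] | turn [-0.007  0.002  0.001]
```

View pics/w3.png

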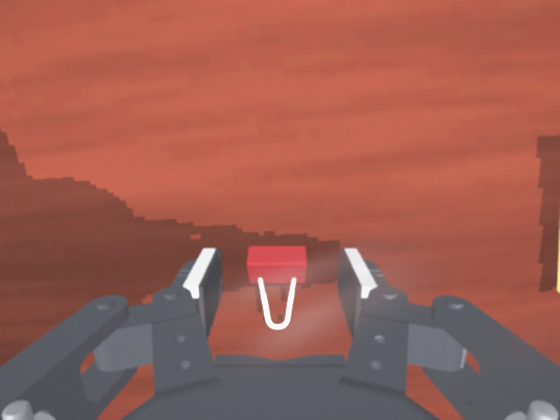

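Body sits at (277,263) between the pads at (203,272) and (357,272). I'll go down the last bit and close.

>>> servo_tool(
  motion=[
    {"dr": [0, 0, 0], "delta_pos": [0.02, 0, 0.03], "hand": 0.4},
    {"dr": [0, 0, 0], "delta_pos": [0, 0, 0], "hand": 0.1},
    {"dr": [0, 0, 0], "delta_pos": [0, 0, 0], "hand": 0.1},
    {"dr": [0, 0, 0], "delta_pos": [0, 0, 0], "hand": 0.1},
    {"dr": [0, 0, 0], "delta_pos": [0, 0, 0], "hand": 0.1},
  ],
  squeeze=40,
)

```text
time_s: 5.28
eef_pos: [426.3, -157.4, 1.8]
ee_rot: [0.0, 0.044, 0.999, -0.001]
force: [0.6, 0.6, 0.2]
grip_width: 0.278
```

```bash
python3 plan.py 601 -18 130 85; python3 w.py w4
python3 - <<'E'
from h import *
# mug rim from both views: points near top
for c in ['scene','side']:
    P=np.load(f'pts_{c}_mug_rim_0.npy'); print(c,np.percentile(P[:,2],[50,90,99]))
    Q=P[(P[:,2]>86)&(P[:,2]<101)]; print(len(Q),Q.min(0),Q.max(0)); 
    # body circle fit from outer surface points, excluding handle
    S=P[(P[:,2]>15)&(P[:,2]<85)]
    from scipy.optimize import least_squares
    f=lambda v: np.hypot(S[:,0]-v[0],S[:,1]-v[1])-43
    r=least_squares(f,[601,-15],loss='soft_l1',f_scale=2); print(r.x,np.median(np.abs(f(r.x))))
    H=S[np.hypot(*(S[:,:2]-r.x).T)>50]; print('handle',len(H),H.mean(0) if len(H) else 0)
E
```

```text
t 5.275 pos [ 426.3 -157.4    1.8] F [0.6 0.6 0.2] grip 0.278 j [-0.61  0.5   1.93 -0.    0.7  -2.09]
shift units in current tool axes [-3.239  3.079 -2.566] | in target axes [-3.238  3.082 -2.564] | turn [-0.007  0.002  0.001]
5.275 [ 426.3 -157.4    1.8] [ 2.000e-04  4.360e-02  9.991e-01 -7.000e-04] [0.6 0.6 0.2] 0.27835674353002865 [-0.61  0.5   1.93 -0.    0.7  -2.09]
scene [62.66457069 90.81854574 96.66111854]
305 [555.68806576 -64.29875508  86.06962976] [654.29314987  24.15115193  98.70339783]
[601.5135317  -19.21917265] 1.893090917859233
handle 82 [653.13689262 -55.22195259  55.16080278]
side [65.00453305 93.32074397 98.25788198]
456 [558.29731156 -62.12198653  86.00348132] [657.07719298  26.49615804  99.45750499]
[600.8617853  -18.57557074] 1.1495694432600416
handle 94 [654.45309412 -55.9783457   56.99369618]
```

View pics/w4.png

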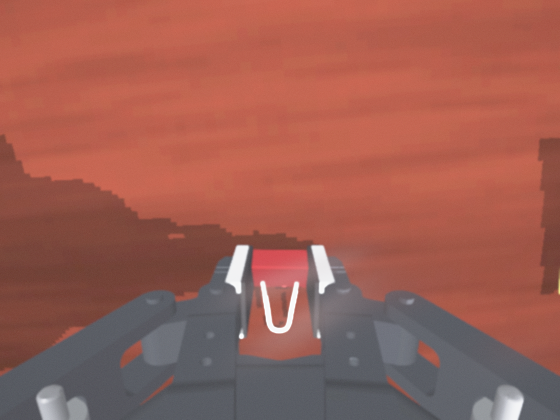

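>>> servo_tool(
  motion=[
    {"dr": [0, 0, 0], "delta_pos": [0, 0, -0.6], "hand": 0.1},
    {"dr": [0, 0, 0], "delta_pos": [0, 0, -0.9], "hand": 0.1},
    {"dr": [0, 0, 0], "delta_pos": [0, 0, -0.9], "hand": 0.1},
    {"dr": [0, 0, 0], "delta_pos": [-0.4, 0.4, -0.4], "hand": 0.1},
    {"dr": [0, 0, 0], "delta_pos": [-0.6, 0.6, 0], "hand": 0.1},
    {"dr": [0, 0, 0], "delta_pos": [-0.6, 0.6, 0], "hand": 0.1},
    {"dr": [0, 0, 0], "delta_pos": [-0.6, 0.6, 0], "hand": 0.1},
    {"dr": [0, 0, 0], "delta_pos": [-0.5, 0.5, 0], "hand": 0.1},
    {"dr": [0, 0, 0], "delta_pos": [-0.2, 0.2, 0], "hand": 0.1},
    {"dr": [0, 0, 0], "delta_pos": [0, 0, 0], "hand": 0.1},
  ],
)

```text
time_s: 6.58
eef_pos: [587.9, -21.1, 146.2]
ee_rot: [0.0, 0.044, 0.999, -0.0]
force: [0.3, -0.1, -0.2]
grip_width: 0.282
```

```bash
python3 w.py w5 mug_rim;python3 plan.py 589 -18.9 108 85
```

```text
6.575 [587.9 -21.1 146.2] [ 3.00e-04  4.43e-02  9.99e-01 -5.00e-04] [ 0.3 -0.1 -0.2] 0.28189924121503174 [-0.23  0.52  1.42 -0.    1.2  -1.72]
mug_rim 0.79 [218. 158. 360. 321.] 11028 [598. -18.  34.] [558. -57.  31.] [640.  21.  95.]
mug_rim 0.19 [  3. 253.  13. 283.] 198 [ 608. -228.   65.] [ 599. -231.   61.] [ 616. -226.   70.]
t 6.675 pos [587.3 -21.9 146.3] F [-0.7  0.   0.4] grip 0.279 j [-0.24  0.52  1.42 -0.    1.2  -1.72]
shift units in current tool axes [-0.028  0.063  0.767] | in target axes [-0.029  0.062  0.767] | turn [-0.006  0.003 -0.014]
```

View pics/w5.png

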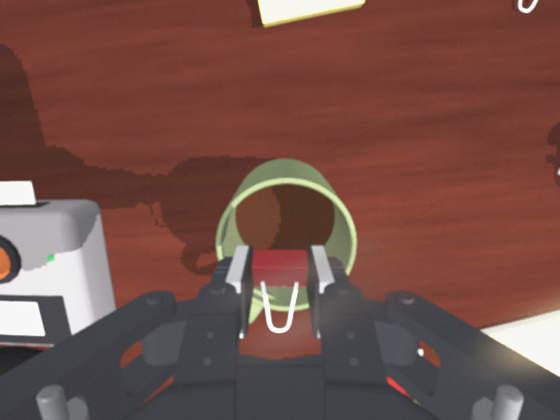

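Run:
```python
from h import *
from scipy.optimize import least_squares
P=np.load('w5_mug_rim.npy')
print(np.histogram(P[:,2],bins=[0,10,20,30,33,36,40,50,60,70,80,90,100]))
Q=P[(P[:,2]>91)&(P[:,2]<100)]
def f(v):
    r=np.hypot(Q[:,0]-v[0],Q[:,1]-v[1]); return r-40
r=least_squares(f,[601,-19],loss='soft_l1',f_scale=2);print(len(Q),r.x,np.percentile(f(r.x),[5,50,95]))
r2=least_squares(lambda v:np.hypot(Q[:,0]-v[0],Q[:,1]-v[1])-v[2],[601,-19,40],loss='soft_l1');print(r2.x)
```

```text
(array([  35,  101,  111, 3915, 1706,  166,  406,  411,  452,  721,  994,
       1972]), array([  0,  10,  20,  30,  33,  36,  40,  50,  60,  70,  80,  90, 100]))
1890 [598.9369798  -17.46673137] [-0.80737977  1.03377014  2.69560986]
[599.51706324 -17.59119614  41.12995274]
```

>>> servo_tool(
  motion=[
    {"dr": [0, 0, 0], "delta_pos": [-0.02, 0.07, 0.5], "hand": 0.1},
    {"dr": [0, 0, 0], "delta_pos": [0, 0, 0.3], "hand": 0.1},
    {"dr": [0, 0, 0], "delta_pos": [0, 0, 0], "hand": 0.1},
  ],
)

```text
time_s: 7.05
eef_pos: [587.7, -20.4, 106.1]
ee_rot: [0.001, 0.046, 0.999, -0.001]
force: [-0.3, -0.5, -0.1]
grip_width: 0.28
```

```bash
python3 w.py w6;python3 plan.py 588 -18 105 85
```

```text
7.05 [587.7 -20.4 106.1] [ 5.000e-04  4.600e-02  9.989e-01 -8.000e-04] [-0.3 -0.5 -0.1] 0.2804182072888288 [-0.23  0.57  1.46 -0.    1.11 -1.71]
t 7.1 pos [588.1 -20.4 106.7] F [-0.  -0.1 -0.1] grip 0.279 j [-0.23  0.57  1.46 -0.    1.11 -1.71]
shift units in current tool axes [0.006 0.048 0.034] | in target axes [0.006 0.048 0.034] | turn [-0.009  0.013 -0.027]
```

View pics/w6.png

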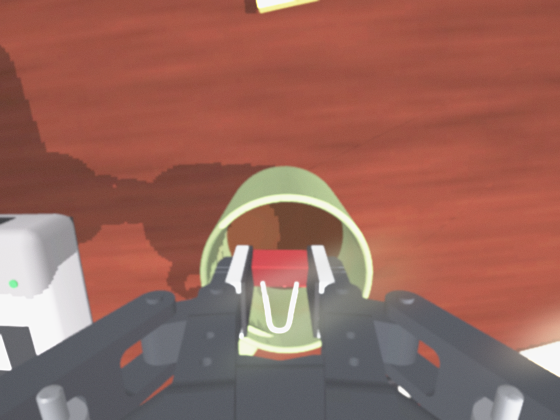

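Clip body (280,265) and arms (280,330) lie within the rim ellipse (203–372, 195–352). I'll nudge 2 mm and release.

>>> servo_tool(
  motion=[
    {"dr": [0, 0, 0], "delta_pos": [0, 0.05, 0], "hand": 0.1},
    {"dr": [0, 0, 0], "delta_pos": [0, 0, 0], "hand": 0.5},
    {"dr": [0, 0, 0], "delta_pos": [0, 0, 0], "hand": 0.5},
    {"dr": [0, 0, 0], "delta_pos": [0, 0, 0], "hand": 0.5},
    {"dr": [0, 0, 0], "delta_pos": [0, 0, -0.5], "hand": 0.6},
    {"dr": [0, 0, 0], "delta_pos": [0, 0, -0.8], "hand": 0.8},
    {"dr": [0, 0, 0], "delta_pos": [0, 0, -0.5], "hand": 1},
    {"dr": [0, 0, 0], "delta_pos": [0, 0, 0], "hand": 1},
  ],
)

```text
time_s: 8.1
eef_pos: [588.5, -18.0, 201.2]
ee_rot: [0.002, 0.046, 0.999, -0.001]
force: [-0.3, -0.1, 0.0]
grip_width: 0.999
```

```bash
python3 w.py w7 red_clip_mid mug_rim
python3 - <<'E'
from h import *
from scipy.optimize import least_squares
P=np.load('w7_mug_rim.npy')
Q=P[(P[:,2]>91)&(P[:,2]<100)]
for rr in (39.5,41,43):
    r=least_squares(lambda v:np.hypot(Q[:,0]-v[0],Q[:,1]-v[1])-rr,[601,-19],loss='soft_l1',f_scale=2);print(len(Q),r.x)
r2=least_squares(lambda v:np.hypot(Q[:,0]-v[0],Q[:,1]-v[1])-v[2],[601,-19,40],loss='soft_l1');print(r2.x)
# lid analysis
from rig import *
for c in ['side','scene']:
    P=np.load(f'pts_{c}_lid_knob_0.npy')
    # RANSAC plane
    best=(0,)
    rng=np.random.default_rng(0)
    for i in range(500):
        a=P[rng.choice(len(P),3,replace=False)]; n=np.cross(a[1]-a[0],a[2]-a[0]); n/=np.linalg.norm(n)+1e-9
        k=np.abs((P-a[0])@n)<1.5
        if k.sum()>best[0]: best=(k.sum(),k)
    I=P[best[1]];c0=I.mean(0);n=np.linalg.svd(I-c0)[2][2];n*=np.sign(n[2])
    print(c,len(P),best[0],'n',np.round(n,3),'tilt',np.degrees(np.arccos(n[2])),'az',np.degrees(np.arctan2(n[1],n[0])),c0)
    h=(P-c0)@n
    K=P[(h>8)&(h<34)];print('knob pts',len(K),K.mean(0),h.max())
E
```

```text
8.1 [588.5 -18.  201.2] [ 0.0024  0.0461  0.9989 -0.0011] [-0.3 -0.1  0. ] 0.9994387677234233 [-0.23  0.47  1.35 -0.    1.32 -1.71]
mug_rim 0.82 [226. 149. 337. 286.] 10834 [611. -20.  42.] [558. -57.  31.] [643.  21.  95.]
1694 [599.52398658 -17.62657675]
1694 [599.49996439 -17.61131187]
1694 [599.56487923 -17.59762961]
[599.4682489  -17.60680581  41.10478208]
side 1088 726 n [-0.197 -0.45   0.871] tilt 29.407884600701063 az -113.64494741320863 [567.46041765 294.67859705  55.37555559]
knob pts 195 [563.19539215 282.50826264  70.8584408 ] 30.75139410028504
scene 705 283 n [-0.193 -0.458  0.868] tilt 29.807860147146826 az -112.8957231933273 [565.35583632 280.76632022  46.83847718]
knob pts 48 [560.9060009  269.98377423  68.49883295] 33.775959846017756
```

View pics/w7.png

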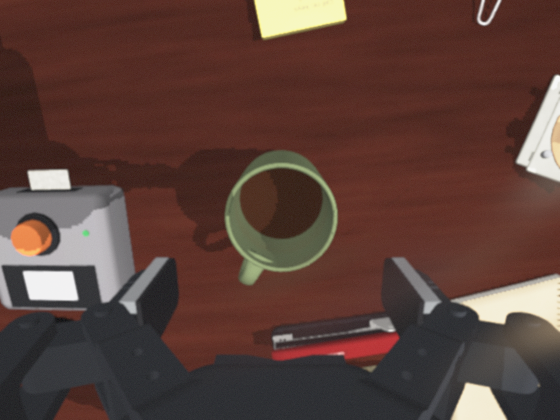

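Run:
```python
import cv2,numpy as np
p=cv2.imread('pics/w7.png')[140:300,215:350]
p=np.clip(p.astype(float)*2.2,0,255).astype(np.uint8)
cv2.imwrite('pics/w7c.png',cv2.resize(p,None,fx=4,fy=3.7,interpolation=cv2.INTER_CUBIC))
from h import *
p,d=capture('scene');save('scene1',p)
p,d=capture('side');save('side1',p)
cv2.imwrite('pics/comb.png',np.hstack([cv2.resize(cv2.imread('pics/scene1.png')[150:330,170:420],None,fx=1.6,fy=1.6),cv2.resize(cv2.imread('pics/side1.png')[150:330,180:400],None,fx=1.6,fy=1.6)]))
z=np.load('w7.npz')['d'];z5=np.load('w5.npz')['d']
print(z[170:265:8,235:335:10].astype(int))
```

```text
[[345 299 250 312 312 313 312 250 282 347]
 [349 253 314 314 314 314 315 315 252 350]
 [254 317 316 317 317 316 317 317 316 253]
 [271 319 318 318 318 319 317 319 318 290]
 [292 320 321 320 321 320 321 321 320 303]
 [293 322 321 323 322 323 322 323 322 300]
 [290 325 325 324 325 326 325 324 325 294]
 [281 312 326 327 326 327 326 326 316 285]
 [272 297 317 329 328 328 328 320 301 277]
 [266 284 302 315 320 320 316 304 287 267]
 [369 273 287 298 303 304 298 290 275 268]
 [372 270 273 276 287 288 283 275 268 372]]
```

View pics/w7c.png

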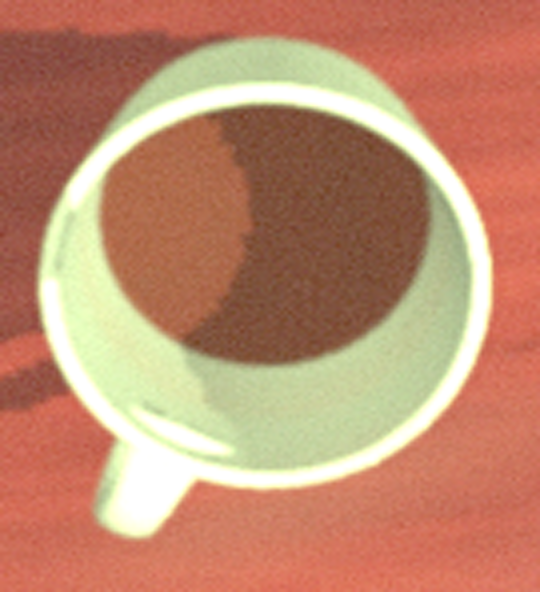

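View pics/comb.png

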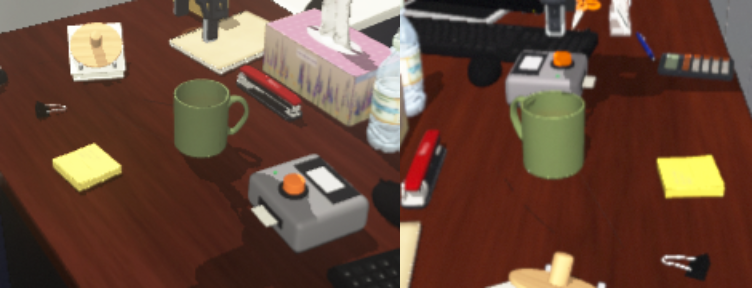

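The coffee-like brown fill hides the clip. It is neither in the open jaws nor on the desk in either view, so it sank into the mug. The mug is still standing. Next is the lid: I'll plan a hover tilted along the lid's axis.

```bash
cat > plan2.py <<'E'
from h import *
from scipy.spatial.transform import Rotation as R, Slerp
def frame(z,yaw):
    """tool z dir, jaw y nearest to given azimuth"""
    z=np.array(z,float);z/=np.linalg.norm(z);a=np.radians(yaw);y=np.array([np.cos(a),np.sin(a),0]);y-=z*(y@z);y/=np.linalg.norm(y)
    return R.from_matrix(np.stack([np.cross(y,z),y,z],1))
def rows(t,Rt,N):
    s=ctrl.sense(); q=s['ee_rot']; Rc=R.from_quat([q[1],q[2],q[3],q[0]]);p0=s['eef_pos'];t=np.array(t,float)
    print('t',s['time_s'],'pos',np.round(p0,1),'F',np.round(s['force'],1),'grip',round(s['grip_width'],3),'j',np.round(s['joints'],2))
    S=Slerp([0,1],R.concatenate([Rc,Rt]))
    print('total turn',np.round((Rc.inv()*Rt).as_rotvec(degrees=True)/10,3),'dist',np.linalg.norm(t-p0))
    for i in range(N):
        a,b=S(i/N),S((i+1)/N)
        print(i,'pos',np.round(a.inv().apply((t-p0)/N)/50,2),'turn',np.round((a.inv()*b).as_rotvec(degrees=True)/10,2))
E
python3 - <<'E'
from plan2 import *
n=np.array([-.196,-.452,.87]);n/=np.linalg.norm(n)
k=np.array([563,277,69])
rows(k+100*n,frame(-n,66.5),6)
E
```

```text
t 8.35 pos [587.4 -17.8 198.3] F [-0.7 -0.2 -0.2] grip 0.997 j [-0.23  0.48  1.35 -0.    1.32 -1.71]
total turn [-2.935 -0.468  1.781] dist 256.93375047875026
0 pos [0.22 0.82 0.14] turn [-0.49 -0.08  0.3 ]
1 pos [0.27 0.79 0.21] turn [-0.49 -0.08  0.3 ]
2 pos [0.31 0.75 0.27] turn [-0.49 -0.08  0.3 ]
3 pos [0.35 0.71 0.33] turn [-0.49 -0.08  0.3 ]
4 pos [0.39 0.66 0.38] turn [-0.49 -0.08  0.3 ]
5 pos [0.43 0.6  0.43] turn [-0.49 -0.08  0.3 ]
```

>>> servo_tool(
  motion=[
    {"dr": [-0.49, -0.08, 0.3], "delta_pos": [0.22, 0.82, 0.14], "hand": 1},
    {"dr": [-0.49, -0.08, 0.3], "delta_pos": [0.27, 0.79, 0.21], "hand": 1},
    {"dr": [-0.49, -0.08, 0.3], "delta_pos": [0.31, 0.75, 0.27], "hand": 1},
    {"dr": [-0.49, -0.08, 0.3], "delta_pos": [0.35, 0.71, 0.33], "hand": 1},
    {"dr": [-0.49, -0.08, 0.3], "delta_pos": [0.39, 0.66, 0.38], "hand": 1},
    {"dr": [-0.49, -0.08, 0.3], "delta_pos": [0.43, 0.6, 0.43], "hand": 1},
    {"dr": [0, 0, 0], "delta_pos": [0, 0, 0], "hand": 0.7},
    {"dr": [0, 0, 0], "delta_pos": [0, 0, 0], "hand": 0.7},
  ],
)

```text
time_s: 9.35
eef_pos: [541.7, 238.8, 149.2]
ee_rot: [0.049, 0.206, 0.943, 0.256]
force: [-0.2, -1.0, -0.9]
grip_width: 0.7
```

```bash
python3 w.py w8 lid_knob lid_rest
```

```text
9.35 [541.7 238.8 149.2] [0.0493 0.2062 0.9432 0.2556] [-0.2 -1.  -0.9] 0.6995595510862392 [ 0.01  0.4   1.71  0.62  0.91 -1.49]
lid_rest 0.82 [191. 137. 342. 264.] 5383 [546. 278.  22.] [511. 235.   2.] [624. 347.  62.]
```

View pics/w8.png

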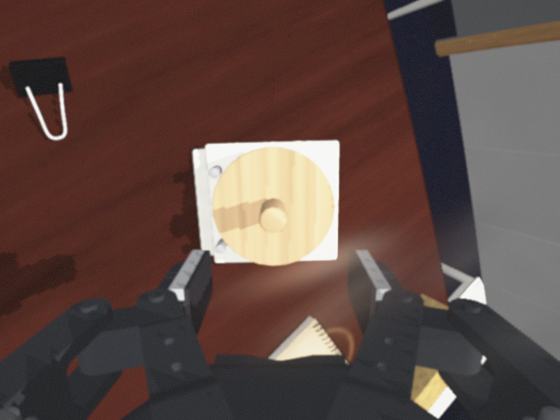

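```bash
cat > lid.py <<'E'
from h import *
import sys
from scipy.optimize import least_squares
def lid(name,box):
    z=np.load(name+'.npz');p=z['p'].astype(int);d=z['d'];cal=get_calibration('wrist');cal['T']=z['T']
    m=(p[:,:,0]-p[:,:,2]>35)&(p[:,:,1]-p[:,:,2]>20); mm=np.zeros_like(m);l,t,r,b=box;mm[t:b,l:r]=m[t:b,l:r]
    mm=cv2.morphologyEx(mm.astype(np.uint8),cv2.MORPH_OPEN,np.ones((3,3)));N,lab,st,_=cv2.connectedComponentsWithStats(mm)
    mm=lab==(1+np.argmax(st[1:,4]))
    # hole fill
    P=maskpts('wrist',mm,d,cal)
    rng=np.random.default_rng(0);best=(0,)
    for i in range(300):
        a=P[rng.choice(len(P),3,replace=False)]; n=np.cross(a[1]-a[0],a[2]-a[0]); n/=np.linalg.norm(n)+1e-9
        k=np.abs((P-a[0])@n)<1.2
        if k.sum()>best[0]: best=(k.sum(),k)
    I=P[best[1]];c=I.mean(0);n=np.linalg.svd(I-c,full_matrices=False)[2][2];n*=np.sign(n[2])
    h=(P-c)@n
    e1=np.cross(n,[0,0,1.]);e1/=np.linalg.norm(e1);e2=np.cross(n,e1)
    I=P[np.abs(h)<2]; q=np.stack([(I-c)@e1,(I-c)@e2],1).astype(np.float32)
    hull=cv2.convexHull(q)[:,0]; 
    f=least_squares(lambda v:np.hypot(*(hull-v[:2]).T)-v[2],[0,0,48],loss='soft_l1')
    cc=c+f.x[0]*e1+f.x[1]*e2
    print('n',np.round(n,3),'tilt',np.degrees(np.arccos(n[2])),'az',np.degrees(np.arctan2(n[1],n[0])),'disc centre',np.round(cc,1),'R',f.x[2])
    K=P[(h>26)]; kt=K.mean(0); print('knob top',len(K),np.round(kt,1),'h',np.median((K-c)@n),'-> base',np.round(kt-n*((kt-c)@n),1))
    S=P[(h>4)&(h<25)];print(len(S))
    return n,cc,kt
if __name__=='__main__': lid(sys.argv[1],[int(v) for v in sys.argv[2:6]])
E
python3 lid.py w8 195 130 345 275
```

```text
n [-0.197 -0.46   0.866] tilt 29.998744769539435 az -113.18377979548362 disc centre [566.6 285.5  47.3] R 47.16092069941028
knob top 596 [560.1 272.7  73.2] h 29.661046441991864 -> base [565.9 286.3  47.6]
183
```

```bash
cat > t.py <<'E'
from plan2 import *
import sys
n=np.array([-.197,-.46,.866]);n/=np.linalg.norm(n)
b=np.array([566.3,285.8,47.4]); h=float(sys.argv[1])
rows(b+h*n,frame(-n,66.8),int(sys.argv[2]))
E
python3 t.py 45 2
```

```text
t 9.5 pos [542.  238.6 149.5] F [ 0.1 -0.5  0. ] grip 0.702 j [ 0.01  0.4   1.71  0.62  0.91 -1.49]
total turn [ 0.019  0.008 -0.149] dist 70.20422432676332
0 pos [-0.04 -0.05  0.7 ] turn [ 0.01  0.   -0.07]
1 pos [-0.04 -0.05  0.7 ] turn [ 0.01  0.   -0.07]
```

>>> servo_tool(
  motion=[
    {"dr": [0.01, 0, -0.15], "delta_pos": [-0.04, -0.05, 0.7], "hand": 0.6},
    {"dr": [0, 0, 0], "delta_pos": [-0.04, -0.05, 0.7], "hand": 0.6},
    {"dr": [0, 0, 0], "delta_pos": [0, 0, 0], "hand": 0.6},
  ],
)

```text
time_s: 9.88
eef_pos: [560.4, 263.9, 86.3]
ee_rot: [0.055, 0.194, 0.946, 0.254]
force: [-0.3, -0.3, 1.0]
grip_width: 0.599
```

```bash
python3 w.py w9; python3 lid.py w9 150 100 450 400;python3 t.py 5 2
```

```text
9.875 [560.4 263.9  86.3] [0.055  0.1944 0.9458 0.2541] [-0.3 -0.3  1. ] 0.5986461121642488 [ 0.06  0.53  1.69  0.68  0.79 -1.57]
n [-0.197 -0.459  0.866] tilt 29.958399895715786 az -113.19525679518439 disc centre [566.8 285.7  47.5] R 47.478122743862436
knob top 1279 [559.6 273.   75.5] h 29.805478316200034 -> base [565.8 287.4  48.2]
433
t 9.925 pos [561.1 263.6  87.9] F [0.3 0.3 0.4] grip 0.597 j [ 0.06  0.53  1.69  0.68  0.79 -1.57]
total turn [0.018 0.044 0.009] dist 41.51668379362912
0 pos [ 0.04 -0.01  0.41] turn [0.01 0.02 0.  ]
1 pos [ 0.04 -0.01  0.41] turn [0.01 0.02 0.  ]
```

View pics/w9.png

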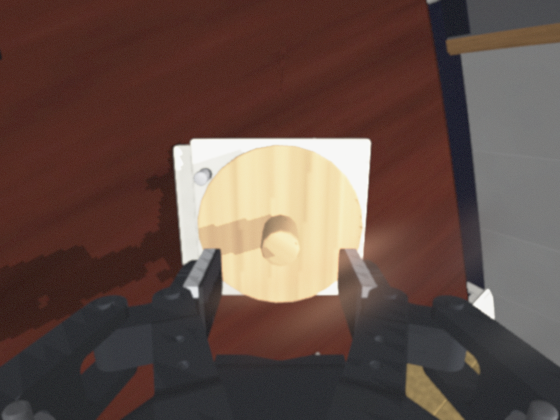

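Same estimate again: knob top at (281,247), centred between the jaws. I'll descend along the lid's axis.

>>> servo_tool(
  motion=[
    {"dr": [0.01, 0.04, 0], "delta_pos": [0.07, -0.01, 0.35], "hand": 0.6},
    {"dr": [0, 0, 0], "delta_pos": [0, 0, 0.35], "hand": 0.6},
    {"dr": [0, 0, 0], "delta_pos": [0, 0, 0], "hand": 0.6},
  ],
)

```text
time_s: 10.3
eef_pos: [566.1, 280.9, 58.0]
ee_rot: [0.054, 0.193, 0.946, 0.255]
force: [0.2, -1.5, 0.5]
grip_width: 0.604
```

```bash
python3 w.py w10; python3 t.py 5 1
```

```text
10.3 [566.1 280.9  58. ] [0.0543 0.1935 0.9459 0.2547] [ 0.2 -1.5  0.5] 0.6039656760008832 [ 0.09  0.6   1.67  0.72  0.74 -1.58]
t 10.35 pos [566.3 280.7  58.6] F [-0.4 -0.3 -0.9] grip 0.595 j [ 0.09  0.6   1.67  0.72  0.74 -1.58]
total turn [0.019 0.025 0.015] dist 7.488354272215825
0 pos [ 0.04 -0.03  0.14] turn [0.02 0.02 0.02]
```

View pics/w10.png

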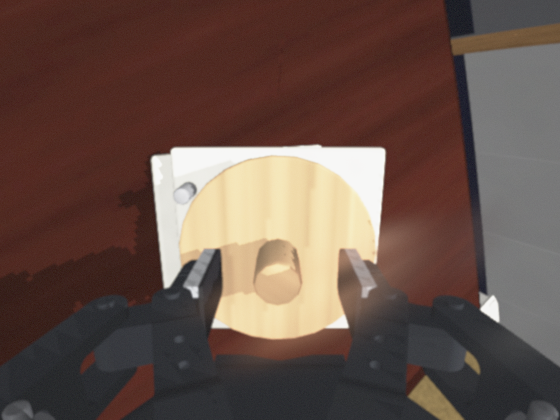

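>>> servo_tool(
  motion=[
    {"dr": [0.02, 0.02, 0.02], "delta_pos": [0.04, -0.03, 0.13], "hand": 0.6},
    {"dr": [0, 0, 0], "delta_pos": [0, 0, 0], "hand": 0.05},
    {"dr": [0, 0, 0], "delta_pos": [0, 0, 0], "hand": 0.05},
    {"dr": [0, 0, 0], "delta_pos": [0, 0, 0], "hand": 0.05},
    {"dr": [0, 0, 0], "delta_pos": [0, 0, 0], "hand": 0.05},
    {"dr": [0, 0, 0], "delta_pos": [0, 0, 0], "hand": 0.05},
  ],
  squeeze=50,
)

```text
time_s: 11.1
eef_pos: [565.7, 283.1, 53.1]
ee_rot: [0.053, 0.195, 0.946, 0.254]
force: [0.3, -0.1, -1.1]
grip_width: 0.214
```

```bash
python3 w.py w11; python3 t.py 80 3
```

```text
11.1 [565.7 283.1  53.1] [0.053  0.1948 0.946  0.2537] [ 0.3 -0.1 -1.1] 0.21420572964229884 [ 0.09  0.61  1.67  0.72  0.73 -1.58]
t 11.15 pos [565.7 283.1  53.1] F [ 0.8 -0.3 -1.4] grip 0.217 j [ 0.09  0.61  1.67  0.72  0.73 -1.58]
total turn [ 0.002  0.013 -0.003] dist 73.74577527803085
0 pos [ 0.   -0.   -0.49] turn [ 0.  0. -0.]
1 pos [ 0.   -0.   -0.49] turn [ 0.  0. -0.]
2 pos [ 0.   -0.   -0.49] turn [ 0.  0. -0.]
```

View pics/w11.png

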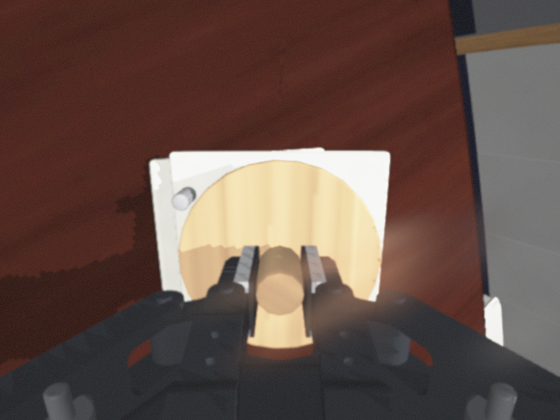

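Knob held firmly (opening 0.214, about 20 mm). I'll lift along the lid's axis.

>>> servo_tool(
  motion=[
    {"dr": [0, 0, 0], "delta_pos": [0, 0, -0.3], "hand": 0.05},
    {"dr": [0, 0, 0], "delta_pos": [0, 0, -0.6], "hand": 0.05},
    {"dr": [0, 0, 0], "delta_pos": [0, 0, -0.8], "hand": 0.05},
    {"dr": [0, 0, 0], "delta_pos": [0, 0, -0.6], "hand": 0.05},
    {"dr": [0, 0, 0], "delta_pos": [0, 0, 0], "hand": 0.05},
  ],
)

```text
time_s: 11.78
eef_pos: [541.7, 227.3, 158.4]
ee_rot: [0.054, 0.195, 0.946, 0.253]
force: [0.2, 0.5, -1.6]
grip_width: 0.214
```

```bash
python3 w.py w12; python3 lid.py w12 150 100 450 400
python3 - <<'E'
from plan2 import *
rows([599.6,-17.6,190],frame([0,0,-1],66.8),8)
E
```

```text
11.775 [541.7 227.3 158.4] [0.0541 0.1948 0.946  0.2533] [ 0.2  0.5 -1.6] 0.21414783066947055 [-0.01  0.38  1.71  0.61  0.93 -1.52]
n [-0.199 -0.457  0.867] tilt 29.899102598585166 az -113.52100281378259 disc centre [543.  230.  153.2] R 47.82569031607709
knob top 1977 [535.5 217.  180. ] h 29.76944174393886 -> base [541.6 231.1 153.4]
961
t 11.825 pos [541.3 227.7 157.1] F [ 0.   0.1 -1. ] grip 0.214 j [-0.01  0.38  1.71  0.61  0.93 -1.52]
total turn [ 2.998  0.012 -0.006] dist 254.27436150578922
0 pos [-0.38 -0.4  -0.32] turn [ 0.37  0.   -0.  ]
1 pos [-0.38 -0.42 -0.3 ] turn [ 0.37  0.   -0.  ]
2 pos [-0.38 -0.44 -0.27] turn [ 0.37  0.   -0.  ]
3 pos [-0.38 -0.45 -0.24] turn [ 0.37  0.   -0.  ]
4 pos [-0.38 -0.47 -0.21] turn [ 0.37  0.   -0.  ]
5 pos [-0.38 -0.48 -0.18] turn [ 0.37  0.   -0.  ]
6 pos [-0.38 -0.49 -0.15] turn [ 0.37  0.   -0.  ]
7 pos [-0.38 -0.5  -0.12] turn [ 0.37  0.   -0.  ]
```

View pics/w12.png

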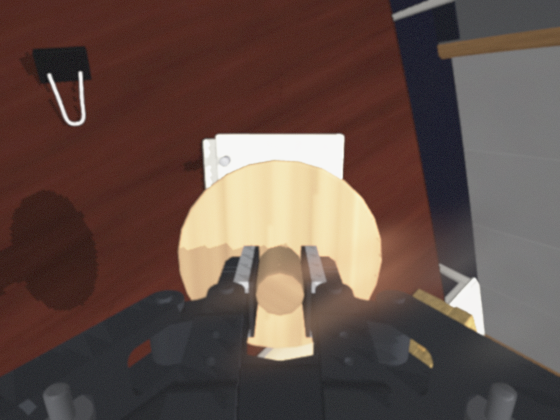

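Lid is in hand, aligned with the tool and clear of the rest. I'll carry it over the mug while turning it level.

>>> servo_tool(
  motion=[
    {"dr": [0.37, 0, 0], "delta_pos": [-0.3, -0.33, -0.35], "hand": 0.05},
    {"dr": [0.37, 0, 0], "delta_pos": [-0.38, -0.42, -0.3], "hand": 0.05},
    {"dr": [0.37, 0, 0], "delta_pos": [-0.38, -0.44, -0.27], "hand": 0.05},
    {"dr": [0.37, 0, 0], "delta_pos": [-0.38, -0.45, -0.24], "hand": 0.05},
    {"dr": [0.37, 0, 0], "delta_pos": [-0.38, -0.47, -0.21], "hand": 0.05},
    {"dr": [0.37, 0, 0], "delta_pos": [-0.38, -0.48, -0.18], "hand": 0.05},
    {"dr": [0.37, 0, 0], "delta_pos": [-0.38, -0.49, -0.15], "hand": 0.05},
    {"dr": [0.37, 0, 0], "delta_pos": [-0.38, -0.5, -0.12], "hand": 0.05},
    {"dr": [0, 0, 0], "delta_pos": [0, 0, 0], "hand": 0.05},
  ],
)

```text
time_s: 12.95
eef_pos: [597.2, -17.7, 182.4]
ee_rot: [-0.01, 0.199, 0.98, -0.005]
force: [-0.2, 0.1, -1.0]
grip_width: 0.211
```

```bash
python3 w.py w13 mug_rim; python3 lid.py w13 150 100 450 400
python3 - <<'E'
from plan2 import *
rows([599.6,-17.6,150],frame([0,0,-1],66.8),1)
E
```

```text
12.95 [597.2 -17.7 182.4] [-0.0098  0.1991  0.9799 -0.005 ] [-0.2  0.1 -1. ] 0.2107579825607046 [-0.22  0.52  1.32 -0.01  1.32 -1.39]
mug_rim 0.98 [253. 146. 319. 168.] 637 [561.   1.  66.] [557. -23.   6.] [576.  18.  95.]
n [0.024 0.007 1.   ] tilt 1.4319633228216921 az 17.43828279839068 disc centre [597.3 -17.2 176.6] R 47.82403182549632
knob top 1949 [596.8 -15.9 206.9] h 29.7646200541973 -> base [596.1 -16.1 176.6]
934
t 13.05 pos [596.5 -16.4 182.5] F [ 0.6 -0.3 -0.6] grip 0.213 j [-0.22  0.52  1.32 -0.01  1.32 -1.39]
total turn [-0.073 -0.103  0.029] dist 32.64066770548312
0 pos [-0.08  0.01  0.65] turn [-0.07 -0.1   0.03]
```

View pics/w13.png

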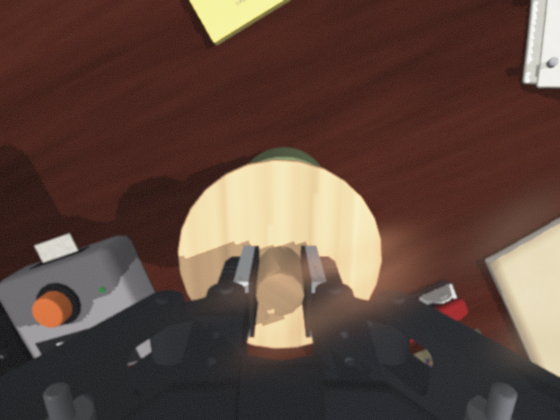

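>>> servo_tool(
  motion=[
    {"dr": [-0.07, -0.1, 0.03], "delta_pos": [-0.08, 0, 0.6], "hand": 0.05},
    {"dr": [0, 0, 0], "delta_pos": [0, 0, 0.55], "hand": 0.05},
    {"dr": [0, 0, 0], "delta_pos": [0, 0, 0], "hand": 0.05},
  ],
)

```text
time_s: 13.42
eef_pos: [598.5, -14.7, 122.5]
ee_rot: [-0.001, 0.2, 0.98, 0.001]
force: [-0.6, -0.8, -0.3]
grip_width: 0.217
```

```bash
python3 w.py w14; python3 lid.py w14 150 100 450 400
python3 - <<'E'
from plan2 import *
rows([600,-18,118],frame([0,0,-1],66.8),1)
for c in ['side','scene']:
    p,d=capture(c);save(c+'2',p);np.savez(c+'2.npz',p=p,d=d)
    for q in outline_of(c,'mug_rim')[:1]:
        P=maskpts(c,q['pixels'],d);S=P[(P[:,2]>10)&(P[:,2]<85)]
        from scipy.optimize import least_squares
        r=least_squares(lambda v:np.hypot(S[:,0]-v[0],S[:,1]-v[1])-43,[600,-18],loss='soft_l1',f_scale=2);print(c,r.x)
cv2.imwrite('pics/comb2.png',np.hstack([cv2.resize(cv2.imread('pics/scene2.png')[170:260,250:350],None,fx=4,fy=4),cv2.resize(cv2.imread('pics/side2.png')[180:270,230:330],None,fx=4,fy=4)]))
rows([600,-18,118],frame([0,0,-1],66.8),1)
E
```

```text
13.425 [598.5 -14.7 122.5] [-7.000e-04  1.999e-01  9.798e-01  1.500e-03] [-0.6 -0.8 -0.3] 0.21706551631673707 [-0.22  0.57  1.4   0.    1.17 -1.39]
n [ 0.003 -0.001  1.   ] tilt 0.2130950630615041 az -22.382090917138697 disc centre [598.6 -14.3 116.7] R 47.76835631148516
knob top 1957 [597.6 -13.1 147.1] h 29.812379981558113 -> base [597.5 -13.1 116.7]
969
t 13.475 pos [599.2 -14.9 124. ] F [ 0.7  0.  -1.2] grip 0.215 j [-0.22  0.57  1.4   0.    1.17 -1.39]
total turn [0.017 0.003 0.013] dist 6.7775246750127796
0 pos [-0.04 -0.05  0.12] turn [0.02 0.   0.01]
side [600.82945836 -18.86412067]
scene [601.72345131 -18.72685503]
t 13.675 pos [600.3 -15.8 125.7] F [-0.2 -0.2 -0.2] grip 0.216 j [-0.22  0.57  1.4   0.    1.17 -1.39]
total turn [0.018 0.025 0.01 ] dist 7.9960140750695645
0 pos [-0.01 -0.04  0.15] turn [0.02 0.03 0.01]
```

View pics/comb2.png

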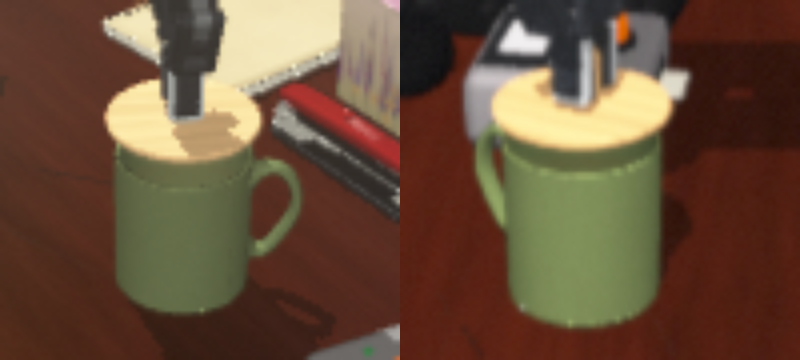

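>>> servo_tool(
  motion=[
    {"dr": [0.02, 0.02, 0.01], "delta_pos": [-0.03, -0.05, 0.1], "hand": 0.05},
    {"dr": [0, 0, 0], "delta_pos": [0, 0, 0], "hand": 0.05},
    {"dr": [0, 0, 0], "delta_pos": [0, 0, 0], "hand": 0.05},
  ],
)

```text
time_s: 14.05
eef_pos: [601.2, -19.0, 121.5]
ee_rot: [0.001, 0.201, 0.98, -0.0]
force: [-0.2, 0.9, -0.4]
grip_width: 0.214
```

```bash
python3 w.py w15; python3 lid.py w15 150 100 450 400
python3 - <<'E'
from plan2 import *
rows([600.5,-18.5,106],frame([0,0,-1],66.8),1)
E
```

```text
14.05 [601.2 -19.  121.5] [ 1.200e-03  2.012e-01  9.796e-01 -3.000e-04] [-0.2  0.9 -0.4] 0.21430459101824711 [-0.23  0.58  1.4  -0.    1.16 -1.39]
n [0.    0.003 1.   ] tilt 0.1485147224184351 az 82.72254778440184 disc centre [601.3 -18.4 115.8] R 47.686015667977756
knob top 1949 [600.2 -17.3 146.1] h 29.753419035130314 -> base [600.2 -17.3 115.8]
990
t 14.1 pos [601.2 -18.9 121.5] F [ 0.1 -0.6 -0.6] grip 0.216 j [-0.23  0.58  1.4  -0.    1.16 -1.39]
total turn [-0.001  0.014 -0.001] dist 15.4991422693568
0 pos [0.02 0.   0.31] turn [-0.    0.01 -0.  ]
```

>>> servo_tool(
  motion=[
    {"dr": [0, 0.01, 0], "delta_pos": [0.02, 0, 0.1], "hand": 0.05},
    {"dr": [0, 0, 0], "delta_pos": [0, 0, 0.1], "hand": 0.05},
    {"dr": [0, 0, 0], "delta_pos": [0, 0, 0.06], "hand": 0.05},
    {"dr": [0, 0, 0], "delta_pos": [0, 0, 0], "hand": 0.05},
    {"dr": [0, 0, 0], "delta_pos": [0, 0, 0], "hand": 0.05},
  ],
)

```text
time_s: 14.72
eef_pos: [600.1, -18.4, 107.3]
ee_rot: [-0.0, 0.201, 0.98, -0.0]
force: [1.0, -1.0, 0.0]
grip_width: 0.217
```

```bash
python3 w.py w16; python3 lid.py w16 150 100 450 400
python3 - <<'E'
from plan2 import *
rows([600.5,-18.5,106],frame([0,0,-1],66.8),1)
E
```

```text
14.725 [600.1 -18.4 107.3] [-0.000e+00  2.011e-01  9.796e-01 -1.000e-04] [ 1. -1.  0.] 0.21673322641852147 [-0.23  0.59  1.41 -0.    1.14 -1.39]
n [0.002 0.002 1.   ] tilt 0.16429743560454851 az 51.89981158621634 disc centre [600.2 -17.9 101.4] R 47.79507606398493
knob top 1952 [599.1 -16.7 131.8] h 29.80833305828036 -> base [599.1 -16.8 101.4]
977
t 14.775 pos [600.1 -18.5 107.3] F [ 0.2  0.3 -0.7] grip 0.214 j [-0.23  0.59  1.41 -0.    1.14 -1.39]
total turn [-0.001  0.    -0.001] dist 1.3621787845654152
0 pos [-0.01  0.    0.03] turn [-0.  0. -0.]
```

>>> servo_tool(
  motion=[
    {"dr": [0, 0, 0], "delta_pos": [0, 0, 0.02], "hand": 0.05},
    {"dr": [0, 0, 0], "delta_pos": [0, 0, 0.02], "hand": 0.05},
    {"dr": [0, 0, 0], "delta_pos": [0, 0, 0], "hand": 0.05},
  ],
)

```text
time_s: 15.15
eef_pos: [600.2, -18.5, 105.5]
ee_rot: [0.0, 0.201, 0.98, -0.0]
force: [0.8, 0.1, -0.3]
grip_width: 0.215
```

```bash
python3 w.py w17; python3 lid.py w17 150 100 450 400
```

```text
15.15 [600.2 -18.5 105.5] [ 3.000e-04  2.012e-01  9.796e-01 -1.000e-04] [ 0.8  0.1 -0.3] 0.21510665213648034 [-0.23  0.59  1.42 -0.    1.13 -1.39]
n [0.001 0.002 1.   ] tilt 0.12814969910772786 az 61.65928382677538 disc centre [600.4 -18.   99.7] R 47.83318095692269
knob top 1951 [599.2 -16.8 130.1] h 29.737591123759938 -> base [599.2 -16.9  99.7]
997
```

>>> servo_tool(
  motion=[
    {"dr": [0, 0, 0], "delta_pos": [0, 0, 0.02], "hand": 0.05},
    {"dr": [0, 0, 0], "delta_pos": [0, 0, 0], "hand": 0.05},
  ],
)

```text
time_s: 15.45
eef_pos: [600.5, -18.5, 105.4]
ee_rot: [0.001, 0.201, 0.98, -0.0]
force: [0.3, 0.2, 0.1]
grip_width: 0.22
```

```bash
python3 w.py w18; python3 lid.py w18 150 100 450 400
```

```text
15.45 [600.5 -18.5 105.4] [ 9.000e-04  2.011e-01  9.796e-01 -1.000e-04] [0.3 0.2 0.1] 0.2196201673223647 [-0.23  0.59  1.42 -0.    1.13 -1.39]
n [-0.     0.002  1.   ] tilt 0.10260191264575104 az 101.05003795500676 disc centre [600.7 -18.1  99.6] R 47.795299523108575
knob top 1954 [599.5 -16.9 130. ] h 29.81316446976827 -> base [599.5 -16.9  99.6]
1003
```

Height no longer falls and the lid's 0.7 N has gone off the wrist, so it is resting on the rim. I'll release and back off.

>>> servo_tool(
  motion=[
    {"dr": [0, 0, 0], "delta_pos": [0, 0, 0], "hand": 0.5},
    {"dr": [0, 0, 0], "delta_pos": [0, 0, 0], "hand": 0.5},
    {"dr": [0, 0, 0], "delta_pos": [0, 0, 0], "hand": 0.5},
    {"dr": [0, 0, 0], "delta_pos": [0, 0, -0.4], "hand": 0.5},
    {"dr": [0, 0, 0], "delta_pos": [0, 0, -0.8], "hand": 0.5},
    {"dr": [0, 0, 0], "delta_pos": [0, 0, -0.8], "hand": 0.5},
    {"dr": [0, 0, 0], "delta_pos": [0, 0, 0], "hand": 0.5},
  ],
)

```text
time_s: 16.38
eef_pos: [600.1, -18.5, 207.3]
ee_rot: [-0.0, 0.201, 0.98, -0.0]
force: [-0.3, -0.0, 0.2]
grip_width: 0.499
```

```bash
python3 w.py w19 trigger_top; python3 lid.py w19 150 80 450 330
python3 - <<'E'
from h import *
for c in ['side','scene']:
    p,d=capture(c);save(c+'3',p)
    for q in outline_of(c,'trigger_top')[:1]:
        P=maskpts(c,q['pixels'],d);Q=P[P[:,2]>72];print(c,q['bbox'],len(Q),(Q.min(0)+Q.max(0))/2,np.median(Q,0))
cv2.imwrite('pics/comb3.png',np.hstack([cv2.resize(cv2.imread('pics/scene3.png')[170:260,250:350],None,fx=4,fy=4),cv2.resize(cv2.imread('pics/side3.png')[180:270,230:330],None,fx=4,fy=4)]))
E
```

```text
16.375 [600.1 -18.5 207.3] [-0.000e+00  2.012e-01  9.796e-01 -1.000e-04] [-0.3 -0.   0.2] 0.4990477808722449 [-0.23  0.5   1.29 -0.    1.35 -1.39]
trigger_top 0.62 [ 46. 275.  85. 310.] 894 [ 605. -235.   74.] [ 593. -251.   62.] [ 618. -227.   76.]
n [-0.002 -0.001  1.   ] tilt 0.1392085420133925 az -147.2715159692787 disc centre [600.5 -18.1  99.6] R 47.745362559415625
knob top 640 [599.7 -17.9 129.1] h 29.694972773452626 -> base [599.7 -17.8  99.6]
184
side [276.3, 180.9, 284.2, 191.8] 58 [ 605.54236601 -238.65098333   76.6199157 ] [ 604.94121423 -235.14210305   77.75623815]
scene [345.4, 258.9, 360.5, 271.3] 89 [ 605.21007027 -244.84183801   75.20415761] [ 604.25446926 -245.64773436   75.30370275]
```

View pics/comb3.png

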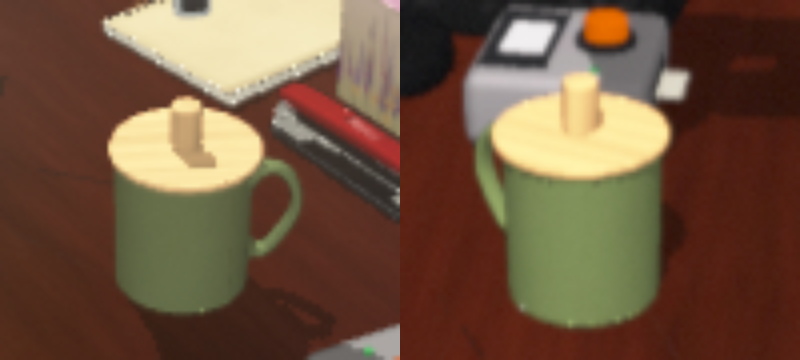

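View pics/w19.png

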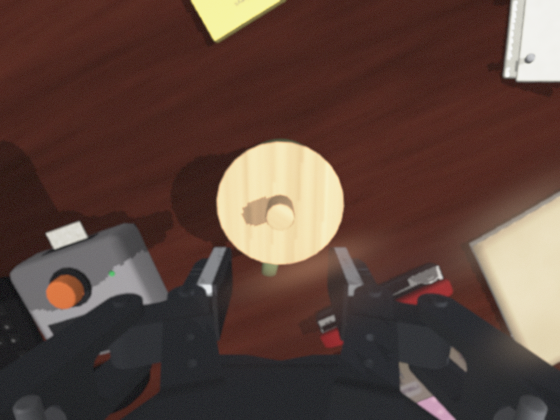

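Lid is fully seated: level to 0.14°, top face at 99.6 mm, centred at about (600,-18). The button shows at (65,291). I'll move over it with the fingers shut.

>>> servo_tool(
  motion=[
    {"dr": [0, 0, 0], "delta_pos": [-0.31, -0.68, 0], "hand": 0.3},
    {"dr": [0, 0, 0], "delta_pos": [-0.31, -0.68, 0], "hand": 0},
    {"dr": [0, 0, 0], "delta_pos": [-0.31, -0.68, 0], "hand": 0},
    {"dr": [0, 0, 0], "delta_pos": [-0.31, -0.68, 0.1], "hand": 0},
    {"dr": [0, 0, 0], "delta_pos": [-0.31, -0.67, 0.3], "hand": 0},
    {"dr": [0, 0, 0], "delta_pos": [-0.3, -0.66, 0.4], "hand": 0},
    {"dr": [0, 0, 0], "delta_pos": [0, 0, 0], "hand": 0},
    {"dr": [0, 0, 0], "delta_pos": [0, 0, 0], "hand": 0},
  ],
)

```text
time_s: 17.68
eef_pos: [602.4, -245.9, 155.8]
ee_rot: [-0.008, 0.2, 0.98, 0.001]
force: [0.9, 0.3, 0.5]
grip_width: 0.001
```

```bash
python3 w.py w20 trigger_top
cat > btn.py <<'E'
from h import *
from scipy.optimize import least_squares
import sys
z=np.load(sys.argv[1]+'.npz');p=z['p'].astype(int);d=z['d'];cal=get_calibration('wrist');cal['T']=z['T']
m=(p[:,:,0]>1.5*p[:,:,1])&(p[:,:,0]-p[:,:,2]>90)&(p[:,:,0]>120)
m=cv2.morphologyEx(m.astype(np.uint8),cv2.MORPH_OPEN,np.ones((3,3)));N,lab,st,_=cv2.connectedComponentsWithStats(m)
for i in np.argsort(-st[1:,4])[:3]+1:
    P=maskpts('wrist',lab==i,d,cal); T=P[np.abs(P[:,2]-75)<2.5]; print(st[i],len(T))
    if len(T)>50:
        h=cv2.convexHull(T[:,:2].astype(np.float32))[:,0];f=least_squares(lambda v:np.hypot(*(h-v[:2]).T)-v[2],[*T[:,:2].mean(0),15],loss='soft_l1');print('btn',f.x,np.median(T[:,2]),T.mean(0))
E
python3 btn.py w20
python3 - <<'E'
from plan2 import *
rows([605,-241,95],frame([0,0,-1],66.8),1)
E
```

```text
17.675 [ 602.4 -245.9  155.8] [-0.0078  0.2004  0.9797  0.0013] [0.9 0.3 0.5] 0.0014934634088392138 [-0.57  0.66  1.16 -0.    1.33 -1.73]
trigger_top 0.78 [265. 195. 310. 242.] 1452 [ 604. -241.   74.] [ 592. -254.   66.] [ 617. -229.   76.]
[ 29   3  18  18 255] 0
[  9  10  19  19 254] 0
[ 48   0  19  14 214] 0
t 17.775 pos [ 602.4 -245.6  156. ] F [ 0.1  0.4 -0.6] grip 0.0 j [-0.57  0.66  1.16 -0.    1.33 -1.73]
total turn [-0.005 -0.09   0.011] dist 61.22704652176997
0 pos [-0.03  0.11  1.22] turn [-0.   -0.09  0.01]
```

View pics/w20.png

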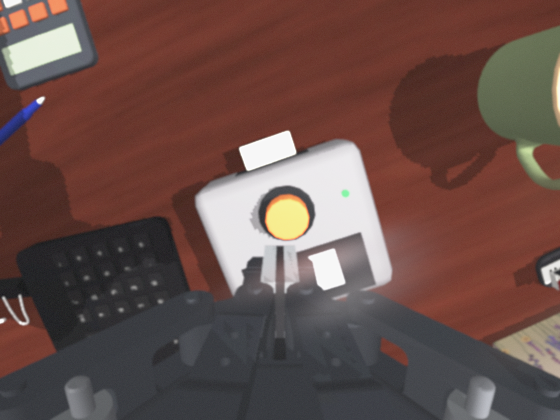

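Run:
```python
from h import *
from scipy.optimize import least_squares
P=np.load('w20_trigger_top.npy');T=P[P[:,2]>72.5]
h=cv2.convexHull(T[:,:2].astype(np.float32))[:,0];f=least_squares(lambda v:np.hypot(*(h-v[:2]).T)-v[2],[*T[:,:2].mean(0),15],loss='soft_l1');print('btn',f.x,np.median(T[:,2]),T.mean(0))
```

```text
btn [ 605.40925752 -241.69536934   14.1462444 ] 74.24793559607656 [ 605.20407173 -241.50529954   74.22681598]
```

>>> servo_tool(
  motion=[
    {"dr": [0, -0.09, 0.01], "delta_pos": [-0.02, 0.1, 0.6], "hand": 0},
    {"dr": [0, 0, 0], "delta_pos": [0, 0, 0.6], "hand": 0},
    {"dr": [0, 0, 0], "delta_pos": [0, 0, 0.1], "hand": 0},
    {"dr": [0, 0, 0], "delta_pos": [0, 0, 0], "hand": 0},
    {"dr": [0, 0, 0], "delta_pos": [0, 0, 0], "hand": 0},
  ],
)

```text
time_s: 18.4
eef_pos: [607.5, -238.4, 94.8]
ee_rot: [0.004, 0.199, 0.98, -0.002]
force: [-0.2, 0.1, 0.4]
grip_width: -0.001
```

```bash
python3 w.py w21;  python3 - <<'E'
from plan2 import *
rows([605.3,-241.6,79],frame([0,0,-1],66.8),1)
E
```

```text
18.4 [ 607.5 -238.4   94.8] [ 0.0038  0.1988  0.98   -0.0016] [-0.2  0.1  0.4] -0.001047216203562742 [-0.55  0.71  1.24 -0.    1.18 -1.72]
t 18.45 pos [ 607.6 -238.5   94.9] F [-0.2 -0.1  0.5] grip -0.001 j [-0.55  0.71  1.24 -0.    1.18 -1.72]
total turn [-0.01   0.049  0.027] dist 16.34607799971297
0 pos [ 0.02 -0.07  0.32] turn [-0.01  0.05  0.03]
```

View pics/w21.png

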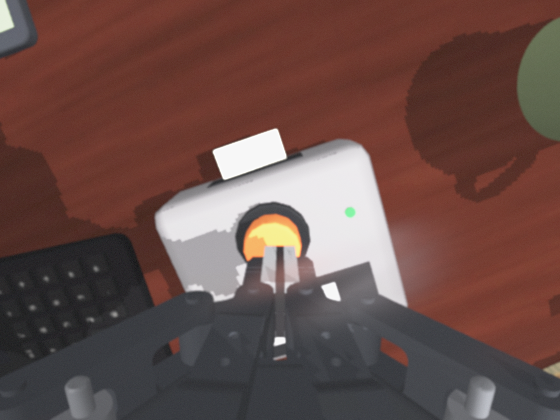

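Fingertips are just above the button (272,245). A small correction brings them to its centre and down to about 79 mm.

>>> servo_tool(
  motion=[
    {"dr": [-0.01, 0.05, 0.03], "delta_pos": [0.02, -0.07, 0.2], "hand": 0},
    {"dr": [0, 0, 0], "delta_pos": [0, 0, 0.08], "hand": 0},
    {"dr": [0, 0, 0], "delta_pos": [0, 0, 0], "hand": 0},
    {"dr": [0, 0, 0], "delta_pos": [0, 0, 0], "hand": 0},
  ],
)

```text
time_s: 18.95
eef_pos: [605.4, -242.0, 80.8]
ee_rot: [0.0, 0.202, 0.979, -0.0]
force: [-0.0, -0.0, 1.1]
grip_width: -0.002
```

Run:
```python
from plan2 import *
rows([605.3,-241.6,75],frame([0,0,-1],66.8),1)
```

```text
t 18.95 pos [ 605.4 -242.    80.8] F [-0.  -0.   1.1] grip -0.002 j [-0.56  0.73  1.25  0.    1.16 -1.72]
total turn [-0.     0.002 -0.008] dist 5.816838222245794
0 pos [0.01 0.01 0.12] turn [-0.    0.   -0.01]
```

>>> servo_tool(
  motion=[
    {"dr": [0, 0, 0], "delta_pos": [0, 0, 0.08], "hand": 0},
    {"dr": [0, 0, 0], "delta_pos": [0, 0, 0.04], "hand": 0},
    {"dr": [0, 0, 0], "delta_pos": [0, 0, 0.02], "hand": 0},
  ],
)

```text
time_s: 19.32
eef_pos: [605.5, -242.0, 73.7]
ee_rot: [0.0, 0.202, 0.979, -0.0]
force: [-0.3, 0.7, 1.8]
grip_width: -0.0
```

>>> servo_tool(
  motion=[
    {"dr": [0, 0, 0], "delta_pos": [0, 0, 0.02], "hand": 0},
  ],
)

```text
time_s: 19.45
eef_pos: [605.5, -242.0, 72.8]
ee_rot: [0.0, 0.202, 0.979, -0.0]
force: [-0.5, -0.6, 2.1]
grip_width: -0.001
```

>>> servo_tool(
  motion=[
    {"dr": [0, 0, 0], "delta_pos": [0, 0, 0.03], "hand": 0},
    {"dr": [0, 0, 0], "delta_pos": [0, 0, 0.02], "hand": 0},
  ],
)

```text
time_s: 19.7
eef_pos: [605.6, -242.0, 70.5]
ee_rot: [0.0, 0.202, 0.979, -0.0]
force: [-1.5, -0.1, 2.8]
grip_width: -0.001
```

>>> servo_tool(
  motion=[
    {"dr": [0, 0, 0], "delta_pos": [0, 0, 0.02], "hand": 0},
  ],
)

```text
time_s: 19.82
eef_pos: [605.7, -242.1, 70.0]
ee_rot: [0.001, 0.202, 0.979, -0.0]
force: [-3.8, 2.2, 9.0]
grip_width: -0.0
```

>>> servo_tool(
  motion=[
    {"dr": [0, 0, 0], "delta_pos": [0, 0, 0], "hand": 0},
  ],
)

```text
time_s: 19.95
eef_pos: [605.6, -242.1, 70.2]
ee_rot: [0.001, 0.202, 0.979, -0.0]
force: [-2.4, 0.8, 3.2]
grip_width: 0.002
```

>>> servo_tool(
  motion=[
    {"dr": [0, 0, 0], "delta_pos": [0, 0, 0.006], "hand": 0},
  ],
)

```text
time_s: 20.08
eef_pos: [605.6, -242.1, 70.1]
ee_rot: [0.001, 0.202, 0.979, -0.0]
force: [-1.5, 0.7, 4.3]
grip_width: -0.002
```

>>> servo_tool(
  motion=[
    {"dr": [0, 0, 0], "delta_pos": [0, 0, 0.004], "hand": 0},
  ],
)

```text
time_s: 20.2
eef_pos: [605.6, -242.0, 70.1]
ee_rot: [0.001, 0.202, 0.979, -0.0]
force: [-2.0, 2.0, 5.0]
grip_width: 0.002
```

>>> servo_tool(
  motion=[
    {"dr": [0, 0, 0], "delta_pos": [0, 0, 0.004], "hand": 0},
  ],
)

```text
time_s: 20.32
eef_pos: [605.6, -242.1, 70.1]
ee_rot: [0.001, 0.202, 0.979, -0.0]
force: [-2.8, 1.5, 4.5]
grip_width: 0.003
```

>>> servo_tool(
  motion=[
    {"dr": [0, 0, 0], "delta_pos": [0, 0, 0.004], "hand": 0},
    {"dr": [0, 0, 0], "delta_pos": [0, 0, 0.004], "hand": 0},
    {"dr": [0, 0, 0], "delta_pos": [0, 0, 0.004], "hand": 0},
    {"dr": [0, 0, 0], "delta_pos": [0, 0, 0.004], "hand": 0},
  ],
)

```text
time_s: 20.82
eef_pos: [605.6, -242.1, 70.1]
ee_rot: [0.001, 0.202, 0.979, -0.0]
force: [-3.3, 0.9, 5.0]
grip_width: 0.002
```

>>> servo_tool(
  motion=[
    {"dr": [0, 0, 0], "delta_pos": [0, 0, 0.004], "hand": 0},
  ],
)

```text
time_s: 20.95
eef_pos: [605.7, -242.1, 70.1]
ee_rot: [0.001, 0.201, 0.979, -0.0]
force: [-1.9, 1.2, 5.3]
grip_width: -0.002
```

Held at the stop (70.1 mm, about 5 N). Now all the way down.

>>> servo_tool(
  motion=[
    {"dr": [0, 0, 0], "delta_pos": [0, 0, 0.07], "hand": 0},
    {"dr": [0, 0, 0], "delta_pos": [0, 0, 0.05], "hand": 0},
    {"dr": [0, 0, 0], "delta_pos": [0, 0, 0.03], "hand": 0},
  ],
)

```text
time_s: 21.32
eef_pos: [605.8, -242.1, 65.0]
ee_rot: [0.001, 0.201, 0.98, -0.001]
force: [-5.6, 2.8, 12.1]
grip_width: 0.001
```

>>> servo_tool(
  motion=[
    {"dr": [0, 0, 0], "delta_pos": [0, 0, 0.015], "hand": 0},
  ],
)

```text
time_s: 21.45
eef_pos: [605.8, -242.1, 65.3]
ee_rot: [0.001, 0.201, 0.98, -0.001]
force: [-5.4, 2.9, 11.6]
grip_width: 0.001
```

>>> servo_tool(
  motion=[
    {"dr": [0, 0, 0], "delta_pos": [0, 0, 0.04], "hand": 0},
  ],
)

```text
time_s: 21.58
eef_pos: [605.9, -242.2, 64.7]
ee_rot: [0.002, 0.201, 0.98, -0.001]
force: [-7.9, 3.3, 19.1]
grip_width: 0.004
```

Force rose to 19 N at 64.7 mm, so the button is against the hard bottom. Letting go.

>>> servo_tool(
  motion=[
    {"dr": [0, 0, 0], "delta_pos": [0, 0, -0.3], "hand": 0},
    {"dr": [0, 0, 0], "delta_pos": [0, 0, -0.8], "hand": 0},
    {"dr": [0, 0, 0], "delta_pos": [0, 0, -0.9], "hand": 0},
    {"dr": [0, 0, 0], "delta_pos": [0, 0, -0.5], "hand": 0},
    {"dr": [0, 0, 0], "delta_pos": [0, 0, 0], "hand": 0},
    {"dr": [0, 0, 0], "delta_pos": [0, 0, 0], "hand": 0},
  ],
)

```text
time_s: 22.32
eef_pos: [605.6, -241.8, 190.7]
ee_rot: [0.001, 0.201, 0.98, -0.001]
force: [-0.6, 0.5, -0.3]
grip_width: -0.001
```

```bash
python3 w.py w22 trigger_top
cat > fin.py <<'E'
from h import *
from scipy.optimize import least_squares
for c in ['scene','side']:
    p,d=capture(c); save(c+'4',p)
    for l in ['black_clip_mid','mug_rim','lid_knob','trigger_top','sticky_notes','stapler','red_clip_mid']:
        for q in outline_of(c,l)[:1]:
            P=maskpts(c,q['pixels'],d)
            if len(P)<5: continue
            print(c,l,round(q['score'],2),len(P),'med',np.round(np.median(P,0)),'lo',np.round(np.percentile(P,3,axis=0)),'hi',np.round(np.percentile(P,97,axis=0)))
            if l=='mug_rim':
                S=P[(P[:,2]>10)&(P[:,2]<85)];r=least_squares(lambda v:np.hypot(S[:,0]-v[0],S[:,1]-v[1])-43,[600,-18],loss='soft_l1',f_scale=2);print('mug',r.x)
            if l=='lid_knob':
                h=P[np.abs(P[:,2]-100)<3];k=cv2.convexHull(h[:,:2].astype(np.float32))[:,0];r=least_squares(lambda v:np.hypot(*(k-v[:2]).T)-48,[600,-18],loss='soft_l1');print('lid',len(h),r.x)
E
python3 fin.py
```

```text
22.325 [ 605.6 -241.8  190.7] [ 1.200e-03  2.013e-01  9.795e-01 -7.000e-04] [-0.6  0.5 -0.3] -0.0006789369939008096 [-0.56  0.63  1.13 -0.    1.38 -1.72]
trigger_top 0.97 [260. 180. 302. 220.] 1162 [ 604. -241.   74.] [ 592. -254.   63.] [ 618. -228.   75.]
scene mug_rim 0.87 1097 med [581. -53.  50.] lo [558. -62.   6.] hi [655. -12.  90.]
mug [602.07364028 -18.17191984]
scene lid_knob 0.85 670 med [596. -26. 101.] lo [558. -64.  98.] hi [642.  18. 130.]
lid 520 [600.64197411 -20.58518837]
scene trigger_top 0.57 154 med [ 603. -246.   74.] lo [ 592. -258.   57.] hi [ 629. -219.   77.]
scene sticky_notes 0.59 764 med [412.   2.  14.] lo [377. -28.   1.] hi [452.  47.  17.]
scene stapler 0.6 685 med [764.  25.  21.] lo [752. -44.   1.] hi [781.  93.  41.]
side black_clip_mid 0.59 192 med [419. 201.   9.] lo [407. 183.   3.] hi [431. 213.  16.]
side mug_rim 0.89 1498 med [599.  18.  52.] lo [560. -52.   8.] hi [658.  25.  93.]
mug [600.8351342  -19.34627048]
side lid_knob 0.68 789 med [599. -10. 103.] lo [560. -53. 100.] hi [641.  27. 131.]
lid 288 [601.13680056 -18.323415  ]
side trigger_top 0.45 1530 med [599.  18.  52.] lo [560. -53.   6.] hi [659.  25.  94.]
side sticky_notes 0.73 891 med [413.  23.  16.] lo [376. -23.   4.] hi [451.  52.  18.]
side stapler 0.72 839 med [766.  62.  28.] lo [753. -33.   5.] hi [781. 105.  42.]
```

View pics/scene4.png

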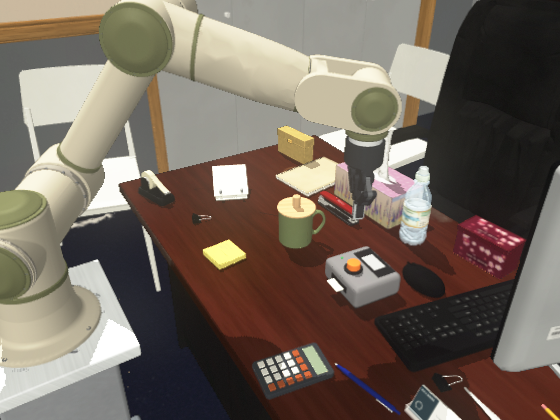

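View pics/w22.png

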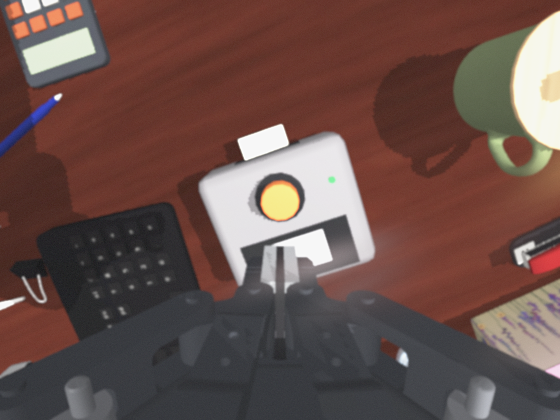

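The lid sits on the mug at (296,205) in the scene view. The button is back up (280,201 in the wrist view), and the bystanders are where they were. Handing in.

```bash
python3 -c "
from rig import *
print(ticket.finish_job())"
```

```text
the job is handed in; nothing more can be done
None
```

I carried out the whole job in the order asked and handed it in at about 22.7 s of the 56 s allowed.

- **Red clip:** I dropped it into the mug. I couldn't see it inside afterwards because the mug holds a brown, coffee-like fill with its surface at about 32 mm. It was not in the jaws and not on the desk in any view, so I take it to have sunk.
- **Lid:** It is seated on the rim, level to about 0.1°. Its top face is at 99.6 mm, where 100.5 mm was expected. Its centre agrees with the mug's to about 1–2.5 mm, depending on the camera.
- **Button, halfway:** I held it at the halfway stop (70.1 mm) for about 1.1 s, mostly at 4–5 N. Two readings stood out: a brief touch of 9.0 N on arrival, with no sign of the second stage moving, and then 3.2 N at 70.2 mm for one reading.
- **Button, full press:** I pressed it to the bottom (64.7 mm, 19 N) and released it. It sprang back to about 74–75 mm.
- **Bystanders:** The mug is still standing. The black clip, sticky notes and stapler read unchanged within measurement noise. In the final scene-camera check the network missed the black clip, but the picture and the side camera both show it in place.
- **Robot:** It ended clear of everything, about 115 mm above the button.

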